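Lay out tea and tiffin on a chawl kitchen counter

ROBOT

A 7-joint arm with a two-finger parallel gripper is mounted at the origin on the work surface. World frame = base frame: x ahead of the robot, y to its left, z up, the work surface at z = 0. Lengths are in mm, angles in rad, forces in N, time in s.
With the tool pointing down it reaches from about 400 to 850 mm from the base axis. Payload 6.9 kg.
Tool frame: the origin (TCP) lies midway between the tips of the shut fingers; the grasp point (between the pads) lies 19 mm behind it; z points along the fingers, y is the direction in which the jaws open and shut (so a half turn about z gives the same grasp; the last joint's range is limited). The gripper opens to 85 mm and grips with 20 to 120 N. Pads are 22 mm wide; open, the fingers measure 114 mm over their backs; the gripper's body (76 mm by 85 mm) begins 54 mm behind the grasp point. The pads swing forward as they close: fully open they stand 13 mm farther back than shut.
Start: joints at [1.339, 0.507, -0.238, 1.5, 0.126, 1.149, -0.155], TCP at [207.103, -589.678, 231.275] pointing down, gripper open.
Joint ranges: [-3.08, 3.08], [-0.24, 2.05], [-1.43, 1.35], [0, 2.5], [-1.52, 4.66], [0.17, 1.96], [-2.89, 2.89]. Speed limits (rad/s): [2.39, 2.39, 3.14, 3.14, 3.14, 3.14, 3.14].

INTERFACE

Orientations are given as a rotation vector (axis times angle).
In Python, from plant import ctrl gives the robot as it stands.
- The arm moves only by the tool arm_command, never from a script. Its argument "commands" is a list of rows, each an object with "delta_pos": the shift along the tool's x, y, z in m, a list of three; "rotation": the turn, a rotation vector about the tool's x, y, z in rad, a list of three; "claw": the opening, from 0 (shut) to 1 (fully open). In form: [{"delta_pos": [tx, ty, tz], "rotation": [ax, ay, az], "claw": claw}, ...]. A call has 1 to 10 rows; each row shifts and turns the commanded pose from where the row before left it, along the tool's axes as they then stand; what a row does not reach is not made up. A row lasts 1/8 s, in which the tool goes at most 62.5 mm and 10.7 degrees, less where a joint would pass 70% of its speed; a pose out of reach is approached as far as the arm can. A call is refused whole if a number of a shift passes 0.0625 or a number of a turn 0.188, either way. A call with a gripper value outside its range is refused whole. The fingers move at their own pace and stop on an object; "newtons" is the grip in N (left out, the last holds). Time passes only in rows, so rows that do not move let the fingers close. It gives the time, the measured TCP pose, the force and the opening at its end, in the units of the state.
- ctrl.state(): the state, without advancing time (a new reading comes with each control period).
- ctrl.snapshot(name): name is "side" or "top" or "wrist"; returns the picture (400x640x3 uint8, red, green, blue); there is no depth.
- ctrl.get_calibration(name): a dict with "camera_matrix" (3x3 intrinsics, pixels), "T" (4x4, takes a point from camera to world coordinates); the wrist camera has in their place "hand_eye" (4x4, takes a point from camera to tool coordinates, whose origin is the TCP and whose axes are the flange's). Camera axes: x right, y down, z forward; pixel columns grow to the right and rows downward; lengths in mm; the calibration is good to about 2 mm. A picture is of the moment at which its call begins: read the wrist's pose just before it. get_calibration takes no time and is no camera call.
- ctrl.finish_job(): hands the job in, once; it reports no verdict.
Trained networks look in the newest picture that a camera, given by its name, has taken for a name from the list of things; names that differ only in an ending like _2 or _b are one class to them, and where a whole thing is asked for, a point or a joint stands for the part that bears it (a point fixed in the world has none). Each returns a list of dicts, best first, with "conf" (0 to 1); they miss things now and then, are a little off and sometimes report something else, mostly with a low value. They report only what shows in the picture. A call takes as long as a camera call. They do not tell look-alikes from the thing itself.
- ctrl.boxes_of(camera, target): "centre" ([x, y, z] in mm, in the coordinates of the camera as it stood for that picture, good to about 4 mm: the middle of the surface that is visible of it).
- ctrl.regions_of(camera, target): "region" (400x640 bool, what is visible of it).
- ctrl.place_of(camera, target): "centre" ([x, y, z] in mm, in the coordinates of the camera as it stood for that picture, good to about 4 mm: a listed point, or the origin of a listed thing).
The state is a dict: "t": time; "qpos": joint angles; "joint_vel": joint speeds; "joint_torque": joint torques, N m; "tool_pos": TCP position; "tool_rot": TCP orientation; "wrist_force": force on the tool from outside, world axes, zero at the start; "moment": the same for the moment, N m; "finger_gap": opening from 0.0 (shut) to 1.0 (fully open).
Only numpy, scipy, OpenCV 4.12 (cv2) and the standard library are available. Lean on these libraries where they do the work, as an engineer would, in place of code of your own. Each camera call takes 0.05 s, during which the arm holds its last target.

TASK

Lay out the morning tea and tiffin: close the open tiffin stack with the smaller, strap-handled lid and cover the chai pan with the wide knobbed lid, both fully seated and level. Stand the short glass close beside the green trivet, between pan and tiffin, the tall glass straight in front of the trivet and the white jar straight in front of the tiffin (in front: on the robot's side), each upright on the counter, in line with its middle and about 3 cm clear of it. Knock nothing over and leave the pan, the tiffin, the spare tier and the small bowl where they stand.

Things in the scene. Friction and masses are not known exactly. Their poses are not given: they have to be found in the camera images.
- trivet: Green silicone trivet: round mat 160 mm across, 8 mm thick, fixed to the counter, the chai pan standing on it; left (+y) or right (-y) of the midline, the tiffin on the other side. Origin: centre of its underside, on the counter (z = 0). Its axes are the world's (+x away from the robot, +y to the robot's left).
- pan: Aluminium chai pan, open, empty, on the middle of the trivet: 136 mm across the rim, 72 mm high, mouth 130 mm inside. Origin: centre of its underside, z up. Its black handle runs along its own +x at 60 mm height, ends 203 mm from the axis and points away from the robot (+x) within 0.25 rad. Loose, 0.75 kg.
- tiffin: Steel tiffin stack of two tiers, 108 mm across, 120 mm high, open mouth 102 mm inside. Two open side latches hang on its +y and -y sides, out to 72 mm from the axis, up to 104 mm height; they stay open. Origin: centre of its underside on the counter, z up; its axes are the world's. Loose, 1.1 kg.
- pan_lid: Wide aluminium lid of the pan, 148 mm across, lying right way up. Underside a shallow cone, 106 mm wide at the bottom, 124 mm at 12 mm height, that centres itself in the pan; the flange above it rests on the rim. Plate top at 16 mm. Black knob on the axis, 26 mm wide from 28 to 43 mm, top at 46 mm. Origin: centre of its underside, z up; seated: 60 mm above the pan's origin. 140 g.
- tiffin_lid: Smaller steel tiffin lid, 112 mm across, right way up. Underside a cone, 82 mm wide at the bottom, 96 mm at 10 mm height, that centres itself in the tiffin; the flange rests on the rim. Plate top at 14 mm. Strap handle over the middle along its own x: 68 mm long, 12 mm wide (y), from 38 to 48 mm height. Origin: centre of its underside, z up; seated (any yaw): 110 mm above the tiffin's. 120 g.
- short_glass: Short fluted chai glass, clear, standing upright: 78 mm high, 60 mm wide at the rim tapering to 46 mm at the foot, wall 3 mm. Origin: centre of its foot, z up. 130 g. It stands about 140 mm from the trivet's centre when the gap is 3 cm.
- tall_glass: Tall plain glass tumbler, clear, standing upright: 120 mm high, 66 mm wide at the rim tapering to 52 mm at the foot, wall 3 mm. Origin: centre of its foot, z up. 200 g.
- jar: White plastic jar with its ribbed white screw lid on, upright: 62 mm wide, 92 mm high (the lid is 60 mm wide, from 73 mm up). Origin: centre of its underside, z up. 140 g.
- spare_tier: Bystander: spare open tiffin tier of steel, 108 mm across, 58 mm high, standing near the robot. Origin: centre of its underside. To be left alone.
- katori: Bystander: small steel katori (bowl), 86 mm across, 36 mm high, standing at the back of the midline. Origin: centre of its underside. To be left alone.
Not all that is in view belongs to the job. What is shaped like the tall_glass but brown, orange or red is not meant.

How it is judged:
By the outcome, as a careful person would: the job done as asked, in the order asked, and still so for the second after the job is handed in, with the robot touching nothing.
It also fails if it takes over 144 s, if anything falls off the work surface, if the arm or the gripper's body presses on something with over 40 N, if the wrist force passes 120 N, or if a joint passes its speed limit or range.

## Working session

There is one attempt and no reset: what is moved stays moved. The work goes in short steps, Python scripts to look and compute and a tool call to move; the robot and the scene stay as the last step left them, time stands still between calls to the robot, and variables do not carry over. Pictures are saved under pics/ and viewed, and the job is handed in when it is done.

Besides the shell and the picture viewer there is one more tool, called after "Call:" as name(argument=value, ...) on one line, values as JSON. arm_command: Moves the arm, as the interface text tells. Its arguments: {"type":"object","properties":{"commands":{"type":"array"},"newtons":{"type":"number"}},"required":["commands"]}

```bash
ls; mkdir -p pics; python3 - <<'E'
from plant import ctrl
import cv2,numpy as np
print(ctrl.state())
for n in("side","top","wrist"):
    im=ctrl.snapshot(n); cv2.imwrite(f"pics/{n}0.png",im[:,:,::-1])
    c=ctrl.get_calibration(n); print(n,{k:np.round(v,3).tolist() for k,v in c.items()})
E
```

```text
pics
{'t': 0.0, 'qpos': array([ 1.33848785,  0.50831793, -0.23751057,  1.50114233,  0.12572745,
        1.14889366, -0.15483844]), 'joint_vel': array([ 0.00043189, -0.00080131,  0.00018421, -0.00204938, -0.00087474,
        0.00052858, -0.00154791]), 'joint_torque': array([ 3.85412568e-04, -6.20596576e+01, -2.18656093e+00, -2.49653471e+01,
        1.27262576e-02,  1.18936718e-02,  9.72420003e-05]), 'tool_pos': array([ 206.88116631, -589.23271226,  230.43826954]), 'tool_rot': array([-3.09518469e+00, -5.27784928e-01,  5.71079738e-04]), 'wrist_force': array([ 0.61194581, -0.06817946,  0.49819852]), 'moment': array([ 0.02534726, -0.03130016, -0.02890139]), 'finger_gap': 1.0059951051530507}
side {'camera_matrix': [[464.136, 0.0, 315.559], [0.0, 464.136, 193.429], [0.0, 0.0, 1.0]], 'T': [[-0.997, -0.051, 0.061, 398.827], [-0.079, 0.66, -0.747, 1118.811], [-0.002, -0.749, -0.662, 1009.146], [0.0, 0.0, 0.0, 1.0]]}
top {'camera_matrix': [[366.473, 0.0, 316.766], [0.0, 366.473, 196.055], [0.0, 0.0, 1.0]], 'T': [[-0.023, -0.987, 0.162, 306.183], [-1.0, 0.025, 0.006, 35.753], [-0.01, -0.162, -0.987, 1145.836], [0.0, 0.0, 0.0, 1.0]]}
wrist {'camera_matrix': [[329.646, 0.0, 319.131], [0.0, 329.646, 201.743], [0.0, 0.0, 1.0]], 'hand_eye': [[-0.0, -0.963, -0.269, 67.674], [1.0, -0.0, -0.0, -0.014], [0.0, -0.269, 0.963, -142.541], [0.0, 0.0, 0.0, 1.0]]}
```

View pics/top0.png

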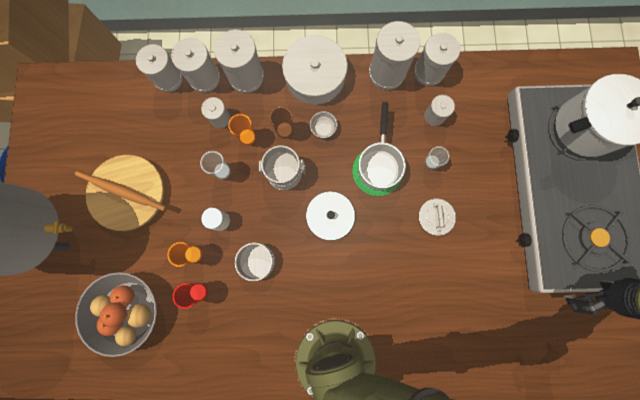

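View pics/side0.png

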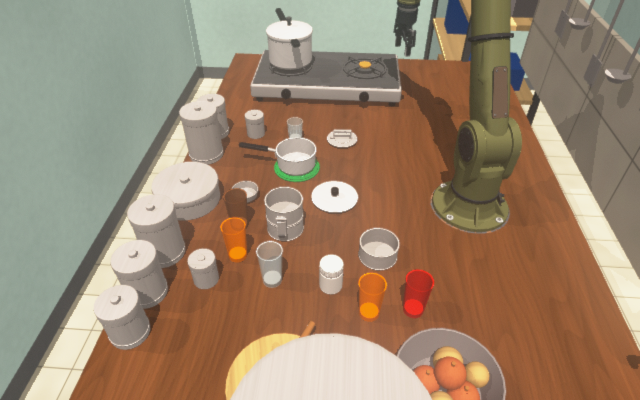

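View pics/wrist0.png

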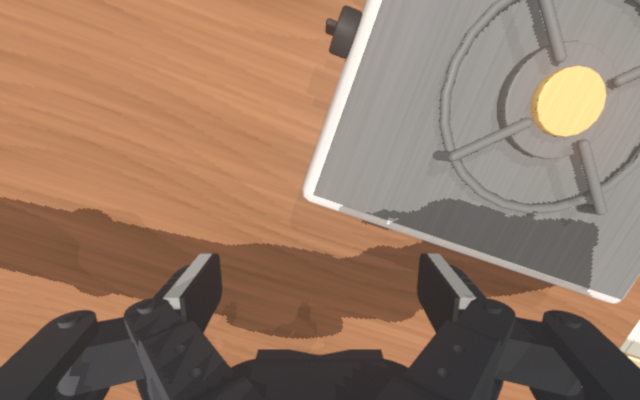

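```bash
cat > h.py <<'E'
from plant import ctrl
import cv2,numpy as np
from scipy.spatial.transform import Rotation as R
def pose(st=None):
    st=st or ctrl.state()
    T=np.eye(4);T[:3,:3]=R.from_rotvec(st['tool_rot']).as_matrix();T[:3,3]=st['tool_pos'];return T
def camT(n):
    c=ctrl.get_calibration(n)
    return (pose()@c['hand_eye'] if n=='wrist' else c['T']), c['camera_matrix']
def pix(n,p,cam=None):
    T,K=cam or camT(n)
    q=np.linalg.inv(T)@np.append(p,1);u=K@q[:3];return u[:2]/u[2]
def ray(n,uv,z,cam=None):
    T,K=cam or camT(n)
    d=T[:3,:3]@np.linalg.inv(K)@np.array([*uv,1.]);o=T[:3,3]
    return o+d*(z-o[2])/d[2]
def places(n,t,cam=None,fn='place_of'):
    T,K=cam or camT(n)
    r=getattr(ctrl,fn)(n,t)
    return [(round(x['conf'],2),np.round((T@np.append(x['centre'],1))[:3],1)) for x in r]
E
python3 - <<'E'
from h import *
for n in("top","side"):
    ctrl.snapshot(n)
    for t in "trivet pan tiffin pan_lid tiffin_lid short_glass tall_glass jar spare_tier katori".split():
        for c,p in places(n,t): print(n,t,c,p,np.round(pix(n,p)))
print(ctrl.state()['t'])
E
```

```text
top pan 0.73 [ 569.3 -147.9    7.1] [376. 171.]
top pan 0.43 [ 598.7 -325.4    0.7] [431. 161.]
top tiffin 0.87 [569.8 146.6   1. ] [284. 173.]
top pan_lid 0.85 [427.    0.9   2.3] [331. 217.]
top tiffin_lid 0.7 [ 415.4 -323.4    2. ] [435. 218.]
top short_glass 0.85 [ 594.8 -327.5   -1.3] [431. 162.]
top tall_glass 0.87 [714.9 142.2  -1.3] [285. 130.]
top tall_glass 0.86 [688.3 267.5   2.3] [246. 139.]
top tall_glass 0.82 [583.  340.9   1.2] [223. 171.]
top tall_glass 0.66 [326.1 428.2  -4.7] [194. 253.]
top tall_glass 0.59 [205.9 408.5   3.3] [199. 292.]
top jar 0.78 [420.5 351.4   1.5] [219. 222.]
top spare_tier 0.59 [ 566.  -151.2    5.5] [377. 172.]
top spare_tier 0.56 [295.9 234.1   0.9] [256. 261.]
top katori 0.76 [721.2  17.2   1.6] [323. 127.]
side trivet 0.69 [ 566.9 -150.    -3.9] [297. 168.]
side pan 0.89 [ 574.1 -153.1    3.5] [295. 166.]
side tiffin 0.77 [ 5.673e+02  1.480e+02 -3.000e-01] [286. 229.]
side pan_lid 0.78 [4.257e+02 2.000e-01 1.100e+00] [335. 198.]
side pan_lid 0.16 [716.8  11.6   2. ] [246. 196.]
side short_glass 0.66 [ 592.7 -325.6   -3.4] [295. 139.]
side tall_glass 0.96 [709.9 143.7   2.4] [240. 224.]
side tall_glass 0.95 [580.7 340.6   1.6] [272. 279.]
side tall_glass 0.92 [695.3 262.8  -3.2] [237. 256.]
side tall_glass 0.72 [320.5 426.    1. ] [369. 312.]
side tall_glass 0.69 [206.3 410.1   0.5] [413. 310.]
side jar 0.72 [ 4.219e+02  3.466e+02 -1.000e-01] [330. 285.]
side spare_tier 0.98 [294.7 235.4   2.2] [377. 255.]
side katori 0.72 [715.2   9.9  -0.9] [246. 196.]
1.25
```

The top view shows the clear tall glass at pixel (215,165). The look-alikes are brown (282,122), orange (240,127 and 184,254) and red (188,294). The white jar is at (215,218), with steel canisters at (213,110) and (440,110). The strap lid is at (437,217), the knobbed lid at (331,215) and the short glass at (437,158). I'll confirm these in enlarged crops.

```bash
cat >> h.py <<'E'
def plan(x,y,z,yaw=None,T=None,n=None):
    """target tool pose: pointing down, tool y at world angle yaw (mod pi)"""
    T=pose() if T is None else T
    cur=np.arctan2(T[1,1],T[0,1])
    if yaw is None: yaw=cur
    d=(yaw-cur+np.pi/2)%np.pi-np.pi/2; yw=cur+d
    Rt=np.array([[ -np.sin(yw)*-1*-1*-1,np.cos(yw),0],[0,0,0],[0,0,0]],float)
    yv=np.array([np.cos(yw),np.sin(yw),0]);zv=np.array([0,0,-1.]);xv=np.cross(yv,zv)
    Rt=np.stack([xv,yv,zv],1)
    rv=R.from_matrix(T[:3,:3].T@Rt).as_rotvec()
    dl=T[:3,:3].T@(np.array([x,y,z])-T[:3,3])
    print('from',np.round(T[:3,3],1),'yaw',round(cur,3),'delta tool mm',np.round(dl,1),'rot',np.round(rv,3),'rows>=',round(np.linalg.norm(dl)/62.5,2),round(np.linalg.norm(rv)/.187,2))
    Tn=np.eye(4);Tn[:3,:3]=Rt;Tn[:3,3]=[x,y,z];return Tn
E
python3 - <<'E'
from h import *
im=cv2.imread('pics/top0.png')
a=im[135:175,195:245];b=im[195:240,410:460];c=im[195:240,190:240]; d=im[135:180,415:465]
cv2.imwrite('pics/crop.png',np.hstack([cv2.resize(q,(195,195),interpolation=cv2.INTER_CUBIC) for q in(a,b,c,d)]))
cv2.imwrite('pics/crop2.png',cv2.resize(b,(500,450),interpolation=cv2.INTER_CUBIC))
print(pix('top',[415,-323,250]))
T=plan(415-30,-323,200,np.pi/2)
E
```

```text
[465.61317249 207.71663911]
from [ 207.1 -589.7  231.3] yaw -1.233 delta tool mm [ 256.2 -192.7   31.3] rot [ 0.    -0.     0.338] rows>= 5.15 1.81
```

View pics/crop.png

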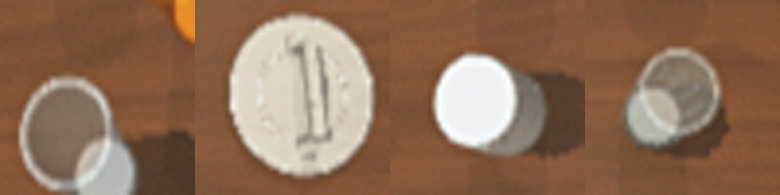

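View pics/crop2.png

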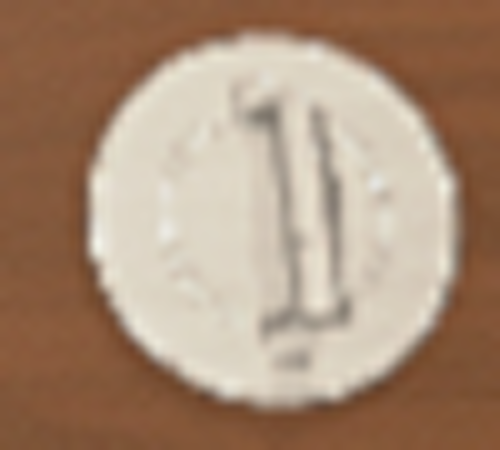

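The crops confirm the clear tall glass, the strap lid (strap about 0.12 rad off world x), the solid white jar and the clear short glass. Next I move over the tiffin lid.

```bash
python3 - <<'E'
from h import *
plan(415,-323,180,np.pi/2+.12)
E
```

```text
from [ 207.1 -589.7  231.3] yaw -1.233 delta tool mm [ 284.5 -182.7   51.3] rot [ 0.    -0.     0.218] rows>= 5.47 1.16
```

Call:
arm_command(commands=[{"delta_pos": [0.024,-0.015,0.005],"rotation": [0,0,0],"claw": 1},{"delta_pos": [0.047,-0.03,0.008],"rotation": [0,0,0],"claw": 1},{"delta_pos": [0.047,-0.03,0.008],"rotation": [0,0,0],"claw": 1},{"delta_pos": [0.047,-0.03,0.008],"rotation": [0,0,0],"claw": 1},{"delta_pos": [0.047,-0.03,0.008],"rotation": [0,0,0],"claw": 1},{"delta_pos": [0.047,-0.03,0.008],"rotation": [0,0,0],"claw": 1},{"delta_pos": [0.025,-0.018,0.006],"rotation": [0,0,0.109],"claw": 1},{"delta_pos": [0,0,0],"rotation": [0,0,0.109],"claw": 1},{"delta_pos": [0,0,0],"rotation": [0,0,0],"claw": 1}], newtons=40)

```text
t: 2.38
tool_pos: [414.7, -322.6, 180.4]
tool_rot: [3.135, 0.19, -0.0]
wrist_force: [-0.3, -0.3, 0.1]
finger_gap: 1.002
```

```bash
cat >> h.py <<'E'
def look(name,*things,fn='place_of',scale=1):
    cam=camT('wrist'); im=ctrl.snapshot('wrist'); out={}
    for t in things:
        for c,p in places('wrist',t,cam,fn): print(t,c,p,np.round(pix('wrist',p,cam)))
    cv2.imwrite(f'pics/{name}.png',im[:,:,::-1]); return cam,im
E
python3 - <<'E'
from h import *
print(ctrl.state()['qpos'])
cam,im=look('w1','tiffin_lid','short_glass')
print(cam[0].round(3).tolist())
plan(415,-323,180,np.pi/2+.12)
E
```

```text
[ 0.77862641  0.40534288 -0.2343033   1.8371263   0.11640669  0.9121814
 -0.95816281]
tiffin_lid 0.6 [ 418.6 -325.4   -0. ] [322. 177.]
[[0.121, -0.956, -0.267, 481.873], [-0.993, -0.116, -0.033, -314.425], [0.0, 0.269, -0.963, 322.916], [0.0, 0.0, 0.0, 1.0]]
from [ 414.1 -323.4  180.4] yaw -1.45 delta tool mm [ 0.9 -0.3  0.4] rot [0.    0.    0.001] rows>= 0.02 0.01
```

View pics/w1.png

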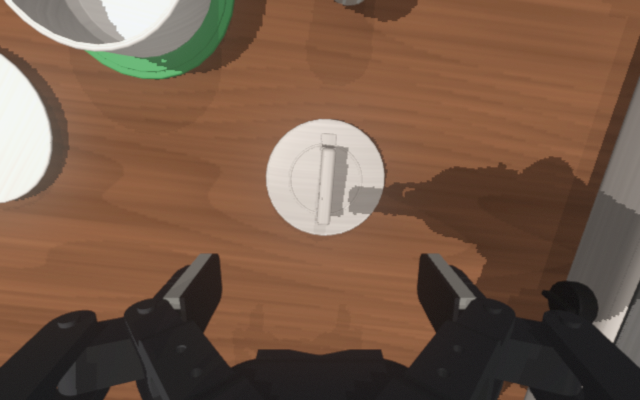

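The wrist view shows the strap lid's disc centred at (325,177), with the strap running from (329,146) to (323,223).

```bash
python3 - <<'E'
from h import *
print(ray('wrist',(325.5,177.5),14))
a=ray('wrist',(329,147),48);b=ray('wrist',(323.5,223),48);print(a,b,(a+b)/2,np.linalg.norm(a-b),np.arctan2(a[1]-b[1],a[0]-b[0]))
yw=np.arctan2(a[1]-b[1],a[0]-b[0])+np.pi/2
plan(418,-325.0,27,yw)
E
```

```text
[ 420.26110876 -328.84545693   14.        ]
[ 452.80062677 -326.9960026    48.        ] [ 386.27890215 -330.7236307    48.        ] [ 419.53976446 -328.85981665   48.        ] 66.6260839152238 0.05597770938045342
from [ 414.1 -323.4  180.4] yaw -1.45 delta tool mm [  3.7   2.  153.4] rot [0.    0.    0.065] rows>= 2.45 0.35
```

Call:
arm_command(commands=[{"delta_pos": [0.005,0.0055,0.03],"rotation": [0,0,0.065],"claw": 0.7},{"delta_pos": [0,0,0.05],"rotation": [0,0,0],"claw": 0.6},{"delta_pos": [0,0,0.04],"rotation": [0,0,0],"claw": 0.6},{"delta_pos": [0,0,0.023],"rotation": [0,0,0],"claw": 0.6},{"delta_pos": [0,0,0.01],"rotation": [0,0,0],"claw": 0.6},{"delta_pos": [0,0,0],"rotation": [0,0,0],"claw": 0},{"delta_pos": [0,0,0],"rotation": [0,0,0],"claw": 0},{"delta_pos": [0,0,0],"rotation": [0,0,0],"claw": 0},{"delta_pos": [0,0,0],"rotation": [0,0,0],"claw": 0}], newtons=40)

```text
t: 3.65
tool_pos: [420.6, -328.3, 28.3]
tool_rot: [3.139, 0.086, 0.002]
wrist_force: [-0.1, 0.2, 7.2]
finger_gap: 0.126
```

```bash
python3 - <<'E'
from h import *
plan(568.5,147,230)
look('w2')
E
```

```text
from [ 420.6 -328.3   28.3] yaw -1.516 delta tool mm [ 174.  -466.2 -202.1] rot [ 0.001 -0.001  0.   ] rows>= 8.59 0.01
```

View pics/w2.png

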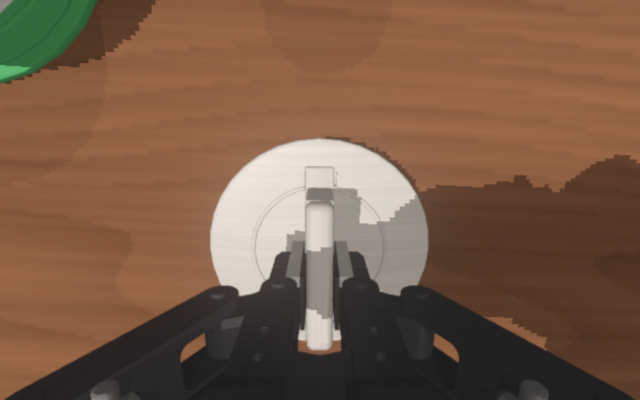

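The strap is held centrally between the pads at (320,270). Now lift and carry.

Call:
arm_command(commands=[{"delta_pos": [0,0,-0.02],"rotation": [0,0,0],"claw": 0},{"delta_pos": [0,0,-0.05],"rotation": [0,0,0],"claw": 0},{"delta_pos": [0,0,-0.06],"rotation": [0,0,0],"claw": 0},{"delta_pos": [0.01,-0.025,-0.05],"rotation": [0,0,0],"claw": 0},{"delta_pos": [0.02,-0.05,-0.022],"rotation": [0,0,0],"claw": 0},{"delta_pos": [0.02,-0.055,0],"rotation": [0,0,0],"claw": 0},{"delta_pos": [0.02,-0.055,0],"rotation": [0,0,0],"claw": 0},{"delta_pos": [0.02,-0.055,0],"rotation": [0,0,0],"claw": 0},{"delta_pos": [0.02,-0.055,0],"rotation": [0,0,0],"claw": 0},{"delta_pos": [0.02,-0.055,0],"rotation": [0,0,0],"claw": 0}])

```text
t: 4.95
tool_pos: [530.8, 30.5, 229.5]
tool_rot: [3.14, 0.086, 0.0]
wrist_force: [1.4, -1.4, -2.0]
finger_gap: 0.127
```

```bash
python3 - <<'E'
from h import *
look('w3','tiffin','tiffin_lid','katori')
plan(568.5,147,230,np.pi/2)
E
```

```text
tiffin 0.87 [574.5 143.6  -5.8] [220. 126.]
tiffin 0.75 [528.9  33.  202.1] [314. 240.]
tiffin_lid 0.66 [530.6  34.  196.9] [313. 234.]
from [530.4  30.2 229.2] yaw -1.513 delta tool mm [  44.9 -114.3   -0.8] rot [-0.     0.001  0.058] rows>= 1.97 0.31
```

View pics/w3.png

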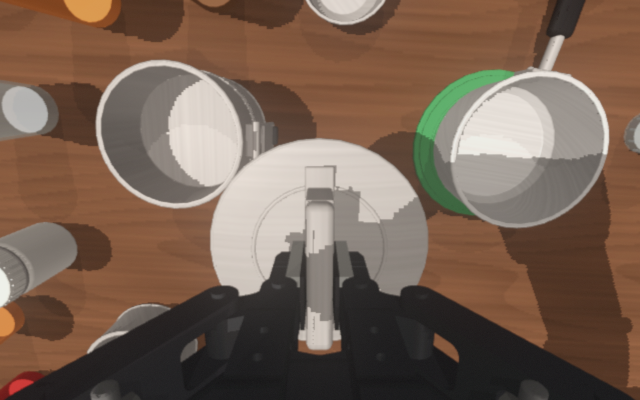

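The wrist view shows the tiffin rim around (170,134) and the pan rim around (530,148). I'll fit both rims as circles at their known heights.

```bash
cat >> h.py <<'E'
def fitcircle(im,cam,c0,r,z,span=12,name=None):
    T,K=cam;g=cv2.GaussianBlur(cv2.cvtColor(im,cv2.COLOR_RGB2GRAY),(0,0),1).astype(np.float32)
    m=np.hypot(cv2.Sobel(g,cv2.CV_32F,1,0),cv2.Sobel(g,cv2.CV_32F,0,1)); m=np.minimum(m,150)
    th=np.linspace(0,2*np.pi,180,endpoint=False);Ti=np.linalg.inv(T)
    def uv(x,y):
        P=np.stack([x+r*np.cos(th),y+r*np.sin(th),np.full_like(th,z),np.ones_like(th)])
        q=K@(Ti@P)[:3];return (q[:2]/q[2]).astype(np.float32)
    def sc(x,y):
        p=uv(x,y);return cv2.remap(m,p[0][None],p[1][None],cv2.INTER_LINEAR).mean()
    best=max((sc(c0[0]+a,c0[1]+b),c0[0]+a,c0[1]+b) for a in np.arange(-span,span+.1,1) for b in np.arange(-span,span+.1,1))
    if name:
        o=im[:,:,::-1].copy()
        for p in uv(*best[1:]).T: cv2.circle(o,tuple(int(v) for v in np.round(p)),0,(0,0,255),-1)
        cv2.imwrite(f'pics/{name}.png',o)
    return best
E
python3 - <<'E'
from h import *
cam=camT('wrist');im=ctrl.snapshot('wrist')
for r in(54,52.5,51):print('tiffin',fitcircle(im,cam,(569,147),r,120,15,'f1'))
for r in(68,66.5,65):print('pan',fitcircle(im,cam,(569,-150),r,80,15,'f2'))
camt=camT('top');imt=ctrl.snapshot('top')
print(fitcircle(imt,camt,(569,147),54,120,12),fitcircle(imt,camt,(569,-150),68,80,12))
g=cv2.inRange(cv2.cvtColor(imt,cv2.COLOR_RGB2HSV),(50,120,50),(80,255,255));
print(fitcircle(imt,camt,(569,-150),80,8,12,'f3'))
print(fitcircle(im,cam,(569,-150),80,8,12))
E
```

```text
tiffin (np.float32(142.66592), np.float64(572.0), np.float64(146.0))
tiffin (np.float32(130.64093), np.float64(574.0), np.float64(144.0))
tiffin (np.float32(111.93227), np.float64(572.0), np.float64(146.0))
pan (np.float32(129.16937), np.float64(571.0), np.float64(-153.0))
pan (np.float32(118.97507), np.float64(568.0), np.float64(-153.0))
pan (np.float32(103.81157), np.float64(571.0), np.float64(-153.0))
(np.float32(129.53993), np.float64(576.0), np.float64(144.0)) (np.float32(89.27038), np.float64(573.0), np.float64(-157.0))
(np.float32(68.97529), np.float64(578.0), np.float64(-156.0))
(np.float32(44.67606), np.float64(569.0), np.float64(-151.0))
```

View pics/f1.png

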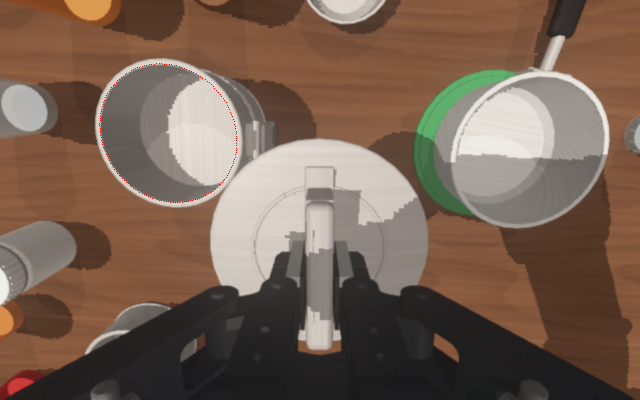

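```bash
python3 - <<'E'
from h import *
cam=camT('wrist');im=ctrl.snapshot('wrist');P=pose()[:3,3]
z=P[2]-28.3+14
for zz in(z-2,z):print(fitcircle(im,cam,(P[0],P[1]),56,zz,8,'f4'),P)
plan(572.5,146,170,np.pi/2)
E
```

```text
(np.float32(87.76118), np.float64(528.2928323369775), np.float64(27.211099071032706)) [530.29283234  27.21109907 229.23346721]
(np.float32(91.07488), np.float64(529.2928323369775), np.float64(27.211099071032706)) [530.29283234  27.21109907 229.23346721]
from [530.3  27.2 229.2] yaw -1.518 delta tool mm [  48.4 -116.5   59.1] rot [0.001 0.    0.053] rows>= 2.23 0.28
```

View pics/f4.png

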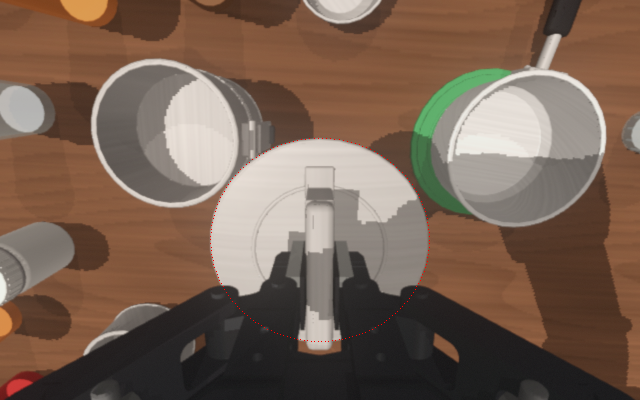

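```bash
python3 - <<'E'
from h import *
cam=camT('wrist');im=ctrl.snapshot('wrist')
print(cam[0][:3,3],ctrl.state()['t'])
for r in(54,52.5,51):print('tiffin',fitcircle(im,cam,(572,146),r,120,10))
for r in(68,66.5,65):print('pan',fitcircle(im,cam,(571,-151),r,80,10,'f2'))
E
```

```text
[597.94490585  30.86965239 371.73885575] 5.35
tiffin (np.float32(144.89218), np.float64(572.0), np.float64(146.0))
tiffin (np.float32(131.08836), np.float64(574.0), np.float64(144.0))
tiffin (np.float32(111.817314), np.float64(572.0), np.float64(146.0))
pan (np.float32(129.64206), np.float64(571.0), np.float64(-153.0))
pan (np.float32(121.283104), np.float64(568.0), np.float64(-153.0))
pan (np.float32(108.03312), np.float64(571.0), np.float64(-153.0))
```

Call:
arm_command(commands=[{"delta_pos": [0.012,-0.029,0],"rotation": [0,0,0],"claw": 0},{"delta_pos": [0.014,-0.035,0],"rotation": [0,0,0],"claw": 0},{"delta_pos": [0.014,-0.035,0],"rotation": [0,0,0],"claw": 0},{"delta_pos": [0.008,-0.0175,0.02],"rotation": [0,0,0.053],"claw": 0},{"delta_pos": [0,0,0.03],"rotation": [0,0,0],"claw": 0},{"delta_pos": [0,0,0],"rotation": [0,0,0],"claw": 0},{"delta_pos": [0,0,0],"rotation": [0,0,0],"claw": 0}])

```text
t: 6.22
tool_pos: [572.8, 146.8, 180.3]
tool_rot: [3.142, 0.0, 0.001]
wrist_force: [-0.2, 0.4, -1.1]
finger_gap: 0.126
```

```bash
python3 - <<'E'
from h import *
look('w5')
plan(572.5,146,138.5,np.pi/2)
E
```

```text
from [573.  147.1 180.7] yaw -1.57 delta tool mm [-0.6  1.1 42.2] rot [-0.    -0.002  0.   ] rows>= 0.68 0.01
```

View pics/w5.png

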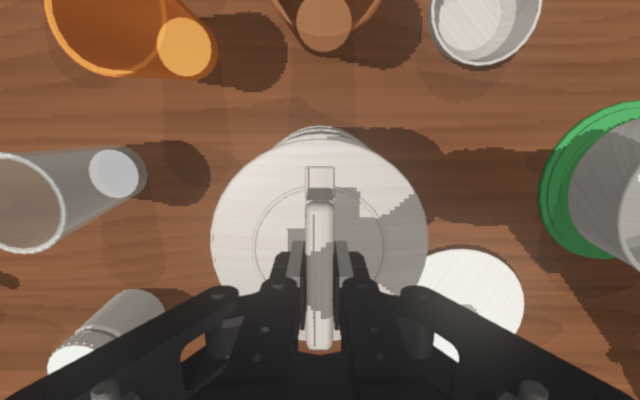

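Call:
arm_command(commands=[{"delta_pos": [-0.0005,0.001,0.02],"rotation": [0,0,0],"claw": 0},{"delta_pos": [0,0,0.012],"rotation": [0,0,0],"claw": 0},{"delta_pos": [0,0,0.005],"rotation": [0,0,0],"claw": 0},{"delta_pos": [0,0,0.003],"rotation": [0,0,0],"claw": 0},{"delta_pos": [0,0,0],"rotation": [0,0,0],"claw": 0},{"delta_pos": [0,0,0],"rotation": [0,0,0],"claw": 0}])

```text
t: 7.02
tool_pos: [572.0, 146.9, 139.7]
tool_rot: [-3.141, -0.003, -0.001]
wrist_force: [0.1, 0.9, -1.5]
finger_gap: 0.129
```

```bash
python3 - <<'E'
from h import *
print(ctrl.state()['wrist_force'],pose()[:3,3])
E
```

```text
[ 0.0588802   0.86268421 -1.53955384] [571.97906046 146.91493038 139.70604446]
```

Call:
arm_command(commands=[{"delta_pos": [0,0,0.0015],"rotation": [0,0,0],"claw": 0},{"delta_pos": [0,0,0],"rotation": [0,0,0],"claw": 0},{"delta_pos": [0,0,0],"rotation": [0,0,0],"claw": 0}])

```text
t: 7.4
tool_pos: [572.0, 147.0, 138.4]
tool_rot: [-3.141, -0.003, -0.002]
wrist_force: [-1.7, -0.8, 5.9]
finger_gap: 0.128
```

Call:
arm_command(commands=[{"delta_pos": [0,0,0],"rotation": [0,0,0],"claw": 0.3},{"delta_pos": [0,0,0],"rotation": [0,0,0],"claw": 0.5},{"delta_pos": [0,0,0],"rotation": [0,0,0],"claw": 0.5},{"delta_pos": [0,0,-0.02],"rotation": [0,0,0],"claw": 0.6},{"delta_pos": [0,0,-0.05],"rotation": [0,0,0],"claw": 0.6},{"delta_pos": [0,0,-0.05],"rotation": [0,0,0],"claw": 0.6},{"delta_pos": [0,0,0],"rotation": [0,0,0],"claw": 0.6}])

```text
t: 8.28
tool_pos: [573.6, 147.7, 261.9]
tool_rot: [-3.139, -0.003, -0.012]
wrist_force: [-0.1, 1.4, -0.5]
finger_gap: 0.601
```

```bash
python3 - <<'E'
from h import *
cam,im=look('w6','tiffin_lid','tiffin')
print(fitcircle(im,cam,(572,146),56,124,10,'f6'))
imt=ctrl.snapshot('side');cv2.imwrite('pics/s6.png',cv2.resize(imt[150:280,210:390,::-1],None,fx=4,fy=4,interpolation=cv2.INTER_CUBIC))
E
```

```text
tiffin_lid 0.87 [571.  147.1 107.8] [320. 190.]
tiffin_lid 0.62 [297.5 233.    3.6] [260. 358.]
tiffin_lid 0.54 [718.3  18.3   2.7] [436.  40.]
tiffin 0.49 [430.3   3.6   1.6] [426. 274.]
tiffin 0.19 [715.5  20.4   2.4] [434.  43.]
(np.float32(131.45856), np.float64(570.0), np.float64(147.0))
```

View pics/f6.png

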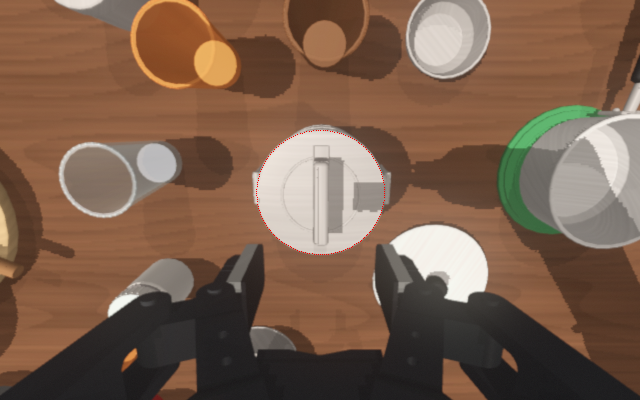

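View pics/s6.png

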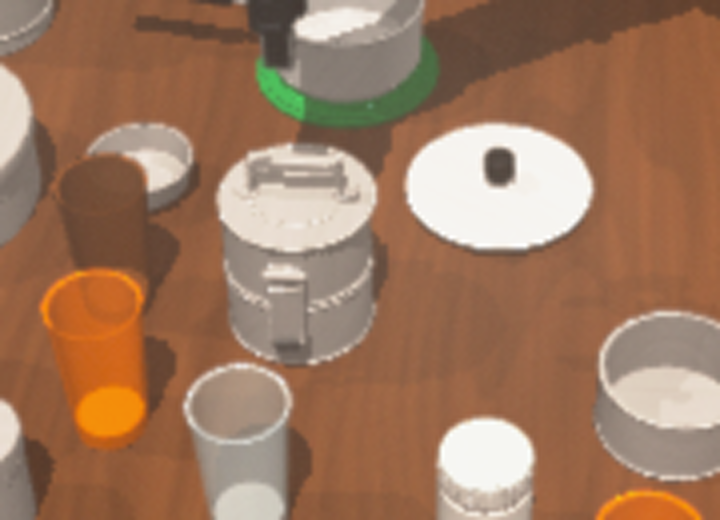

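The lid is seated level on the tiffin, centred at (321,191) in the wrist view and near (571,147). Next is the pan lid.

```bash
python3 - <<'E'
from h import *
ctrl.state()
plan(427,2,150,np.pi/2)
E
```

```text
from [571.  146.4 256.4] yaw -1.569 delta tool mm [-144.   144.1  106.8] rot [0.001 0.002 0.002] rows>= 3.68 0.02
```

Call:
arm_command(commands=[{"delta_pos": [-0.02,0.02,0],"rotation": [0,0,0],"claw": 0.6},{"delta_pos": [-0.031,0.031,0],"rotation": [0,0,0],"claw": 0.7},{"delta_pos": [-0.031,0.031,0.02],"rotation": [0,0,0],"claw": 0.7},{"delta_pos": [-0.031,0.031,0.043],"rotation": [0,0,0],"claw": 0.7},{"delta_pos": [-0.031,0.031,0.043],"rotation": [0,0,0],"claw": 0.7},{"delta_pos": [0,0,0],"rotation": [0,0,0],"claw": 0.7},{"delta_pos": [0,0,0],"rotation": [0,0,0],"claw": 0.7}])

```text
t: 9.35
tool_pos: [428.2, 2.7, 151.4]
tool_rot: [-3.141, -0.002, 0.001]
wrist_force: [0.3, -0.5, 0.9]
finger_gap: 0.704
```

```bash
python3 - <<'E'
from h import *
cam,im=look('w7','pan_lid')
print(fitcircle(im,cam,(427,1),74,15,10,'f7'),pose()[:3,3])
E
```

```text
pan_lid 0.85 [430.2   3.1  -0.8] [319. 184.]
(np.float32(149.08377), np.float64(431.0), np.float64(3.0)) [429.31126711   3.31569631 152.18274959]
```

View pics/f7.png

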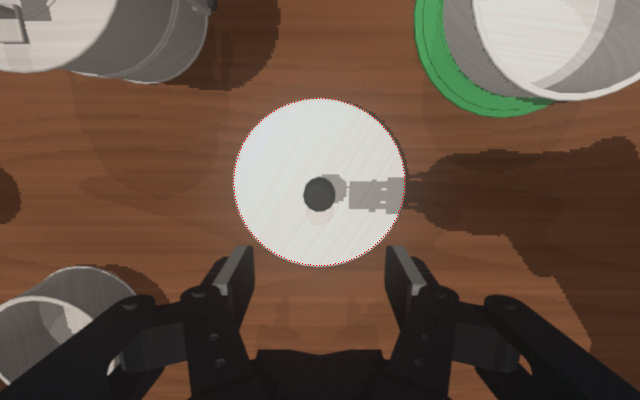

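Call:
arm_command(commands=[{"delta_pos": [0.0015,0,0.03],"rotation": [0,0,0],"claw": 0.7},{"delta_pos": [0,0,0.045],"rotation": [0,0,0],"claw": 0.7},{"delta_pos": [0,0,0.035],"rotation": [0,0,0],"claw": 0.65},{"delta_pos": [0,0,0.015],"rotation": [0,0,0],"claw": 0.6},{"delta_pos": [0,0,0.005],"rotation": [0,0,0],"claw": 0.6},{"delta_pos": [0,0,0],"rotation": [0,0,0],"claw": 0},{"delta_pos": [0,0,0],"rotation": [0,0,0],"claw": 0},{"delta_pos": [0,0,0],"rotation": [0,0,0],"claw": 0},{"delta_pos": [0,0,0],"rotation": [0,0,0],"claw": 0}], newtons=50)

```text
t: 10.58
tool_pos: [430.3, 2.7, 22.6]
tool_rot: [-3.141, -0.003, -0.003]
wrist_force: [-0.7, 1.7, 6.8]
finger_gap: 0.282
```

```bash
python3 - <<'E'
from h import *
plan(571,-152.5,180,np.pi/2)
E
```

```text
from [430.3   2.7  22.6] yaw -1.569 delta tool mm [ 140.8  155.4 -157.2] rot [-0.    -0.002  0.002] rows>= 4.19 0.01
```

Call:
arm_command(commands=[{"delta_pos": [0,0,-0.02],"rotation": [0,0,0],"claw": 0},{"delta_pos": [0,0,-0.045],"rotation": [0,0,0],"claw": 0},{"delta_pos": [0,0,-0.05],"rotation": [0,0,0],"claw": 0},{"delta_pos": [0.02,0.02,-0.04],"rotation": [0,0,0],"claw": 0},{"delta_pos": [0.03,0.0335,0],"rotation": [0,0,0],"claw": 0},{"delta_pos": [0.03,0.0335,0],"rotation": [0,0,0],"claw": 0},{"delta_pos": [0.03,0.0335,0],"rotation": [0,0,0],"claw": 0},{"delta_pos": [0,0,0],"rotation": [0,0,0],"claw": 0},{"delta_pos": [0,0,0],"rotation": [0,0,0],"claw": 0}])

```text
t: 11.7
tool_pos: [538.8, -117.3, 176.4]
tool_rot: [-3.141, -0.003, 0.002]
wrist_force: [-0.4, 1.0, -1.9]
finger_gap: 0.281
```

```bash
python3 - <<'E'
from h import *
cam,im=look('w8','pan_lid')
P=pose()[:3,3]
print(fitcircle(im,cam,P,74,P[2]-22.6+15,8,'f8'),P)
plan(571,-152.5,180,np.pi/2)
E
```

```text
pan_lid 0.63 [ 539.5 -116.4  152. ] [317. 238.]
(np.float32(80.69442), np.float64(538.8857542821969), np.float64(-117.71500361087018)) [ 538.88575428 -116.71500361  176.80648972]
from [ 538.9 -116.7  176.8] yaw -1.568 delta tool mm [32.  35.9 -3.2] rot [-0.     0.001  0.003] rows>= 0.77 0.02
```

View pics/f8.png

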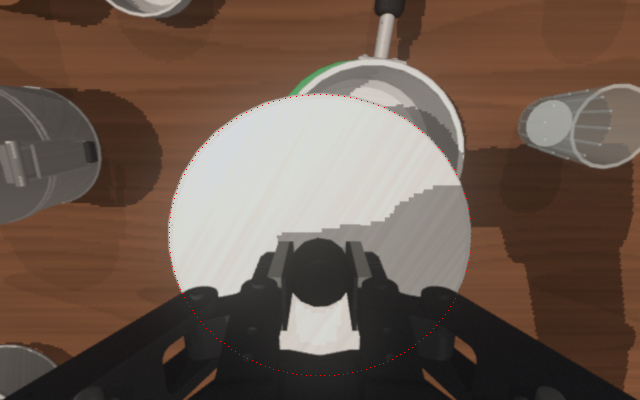

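Call:
arm_command(commands=[{"delta_pos": [0.016,0.0175,0],"rotation": [0,0,0],"claw": 0},{"delta_pos": [0.016,0.0175,0],"rotation": [0,0,0],"claw": 0},{"delta_pos": [0,0,0.03],"rotation": [0,0,0],"claw": 0},{"delta_pos": [0,0,0.028],"rotation": [0,0,0],"claw": 0},{"delta_pos": [0,0,0.014],"rotation": [0,0,0],"claw": 0},{"delta_pos": [0,0,0.008],"rotation": [0,0,0],"claw": 0},{"delta_pos": [0,0,0.004],"rotation": [0,0,0],"claw": 0},{"delta_pos": [0,0,0],"rotation": [0,0,0],"claw": 0},{"delta_pos": [0,0,0],"rotation": [0,0,0],"claw": 0}])

```text
t: 12.92
tool_pos: [572.2, -152.8, 93.5]
tool_rot: [3.141, 0.003, 0.002]
wrist_force: [-1.0, -0.4, -1.6]
finger_gap: 0.277
```

Call:
arm_command(commands=[{"delta_pos": [0,0,0.002],"rotation": [0,0,0],"claw": 0},{"delta_pos": [0,0,0.0015],"rotation": [0,0,0],"claw": 0},{"delta_pos": [0,0,0],"rotation": [0,0,0],"claw": 0},{"delta_pos": [0,0,0],"rotation": [0,0,0],"claw": 0}])

```text
t: 13.42
tool_pos: [572.1, -152.8, 90.8]
tool_rot: [3.141, 0.002, 0.002]
wrist_force: [-3.1, 0.4, 11.0]
finger_gap: 0.282
```

Contact is at the expected seated height (90.8 measured, 90.6 expected), so release.

Call:
arm_command(commands=[{"delta_pos": [0,0,0],"rotation": [0,0,0],"claw": 0.4},{"delta_pos": [0,0,0],"rotation": [0,0,0],"claw": 0.6},{"delta_pos": [0,0,0],"rotation": [0,0,0],"claw": 0.6},{"delta_pos": [0,0,-0.03],"rotation": [0,0,0],"claw": 0.7},{"delta_pos": [0,0,-0.05],"rotation": [0,0,0],"claw": 0.8},{"delta_pos": [0,0,-0.05],"rotation": [0,0,0],"claw": 1},{"delta_pos": [0,0,0],"rotation": [0,0,0],"claw": 1}])

```text
t: 14.3
tool_pos: [574.0, -153.0, 223.4]
tool_rot: [3.14, 0.003, 0.012]
wrist_force: [0.5, 0.5, -0.8]
finger_gap: 0.996
```

```bash
python3 - <<'E'
from h import *
ctrl.snapshot('top')
cam,im=look('w9','pan_lid','trivet','short_glass','pan')
print(fitcircle(im,cam,(571,-152),74,83,10,'f9'))
print(fitcircle(im,cam,(571,-152),80,8,10,'f9b'))
# green outer edge trivet
m=cv2.inRange(cv2.cvtColor(im,cv2.COLOR_RGB2HSV),(50,120,40),(80,255,255));print(m.sum()/255)
s=ctrl.snapshot('side');cv2.imwrite('pics/s9.png',cv2.resize(s[100:230,210:390,::-1],None,fx=4,fy=4,interpolation=cv2.INTER_CUBIC))
E
```

```text
pan_lid 0.58 [ 573.1 -151.5   70.1] [317. 187.]
short_glass 0.87 [ 595.  -327.4    2.2] [478. 154.]
(np.float32(148.48128), np.float64(572.0), np.float64(-153.0))
(np.float32(43.09904), np.float64(566.0), np.float64(-142.0))
0.0
```

View pics/f9.png

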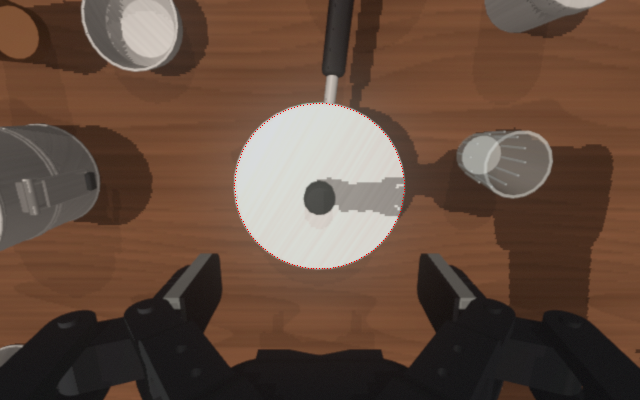

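View pics/s9.png

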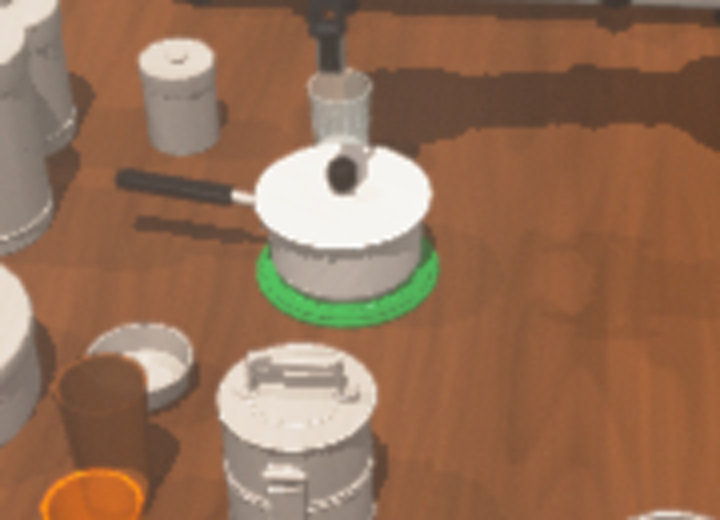

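View pics/f9b.png

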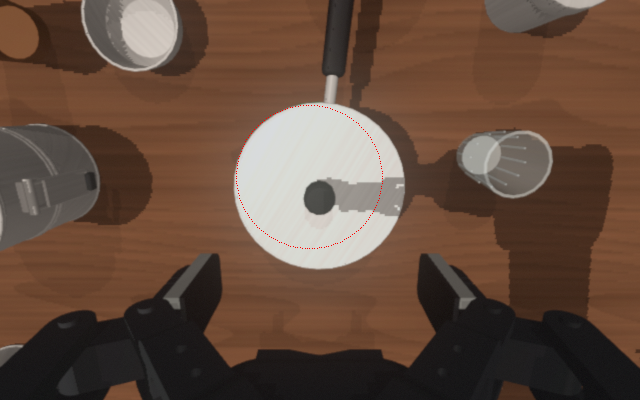

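The pan lid is level and its fitted circle is centred at (572,-153). The next target is the short glass, with its rim at (517,163) and foot at (482,153).

```bash
python3 - <<'E'
from h import *
cam,im=look('w10')
print(fitcircle(im,cam,(595,-327),30,78,10,'f10'), fitcircle(im,cam,(595,-327),23,0,10,))
print(ctrl.state()['qpos'])
plan(595,-327,170,0); plan(595,-327,170,.7)
E
```

```text
(np.float32(127.90682), np.float64(595.0), np.float64(-326.0)) (np.float32(85.94133), np.float64(594.0), np.float64(-333.0))
[ 0.41122888  0.47095414 -0.29818006  1.61065151  0.15100705  1.0847123
 -1.49628637]
from [ 571.3 -152.6  218.2] yaw -1.569 delta tool mm [ 23.4 174.4  48. ] rot [-2.000e-03  1.000e-03 -1.569e+00] rows>= 2.92 8.39
from [ 571.3 -152.6  218.2] yaw -1.569 delta tool mm [ 23.4 174.4  48. ] rot [0.    0.002 0.873] rows>= 2.92 4.67
```

Call:
arm_command(commands=[{"delta_pos": [0.003,0.024,0],"rotation": [0,0,0],"claw": 1},{"delta_pos": [0.005,0.0375,0],"rotation": [0,0,0],"claw": 1},{"delta_pos": [0.005,0.0375,0],"rotation": [0,0,0],"claw": 1},{"delta_pos": [0.005,0.0375,0],"rotation": [0,0,0],"claw": 1},{"delta_pos": [0.005,0.037,0],"rotation": [0,0,0],"claw": 1},{"delta_pos": [0,0,0],"rotation": [0,0,-0.174],"claw": 1},{"delta_pos": [0,0,0],"rotation": [0,0,-0.174],"claw": 1},{"delta_pos": [0,0,0],"rotation": [0,0,-0.174],"claw": 1},{"delta_pos": [0,0,0],"rotation": [0,0,-0.174],"claw": 1},{"delta_pos": [0,0,0],"rotation": [0,0,-0.174],"claw": 1}])

```text
t: 15.95
tool_pos: [594.9, -326.1, 218.5]
tool_rot: [-2.843, -1.334, 0.001]
wrist_force: [-0.0, 0.4, -0.1]
finger_gap: 1.002
```

Call:
arm_command(commands=[{"delta_pos": [0,0,0],"rotation": [0,0,-0.174],"claw": 1},{"delta_pos": [0,0,0],"rotation": [0,0,-0.174],"claw": 1},{"delta_pos": [0,0,0.02],"rotation": [0,0,-0.174],"claw": 1},{"delta_pos": [0,0,0.02],"rotation": [0,0,-0.174],"claw": 1},{"delta_pos": [0,0,0],"rotation": [0,0,0],"claw": 1},{"delta_pos": [0,0,0],"rotation": [0,0,0],"claw": 1}])

```text
t: 16.7
tool_pos: [595.3, -326.2, 179.6]
tool_rot: [2.229, 2.214, 0.001]
wrist_force: [0.4, 0.2, 0.2]
finger_gap: 1.002
```

```bash
python3 - <<'E'
from h import *
cam,im=look('w11','short_glass')
print(fitcircle(im,cam,(595,-327),30,78,10,'f11'))
print(fitcircle(im,cam,(595,-327),23,0,10))
plan(595,-327,38,0)
E
```

```text
short_glass 0.86 [ 595.1 -323.6    2.5] [319. 179.]
(np.float32(147.42845), np.float64(595.0), np.float64(-326.0))
(np.float32(96.12537), np.float64(595.0), np.float64(-326.0))
from [ 595.6 -326.2  180.3] yaw -0.005 delta tool mm [ -0.8  -0.8 142.3] rot [ 0.001  0.001 -0.005] rows>= 2.28 0.03
```

View pics/f11.png

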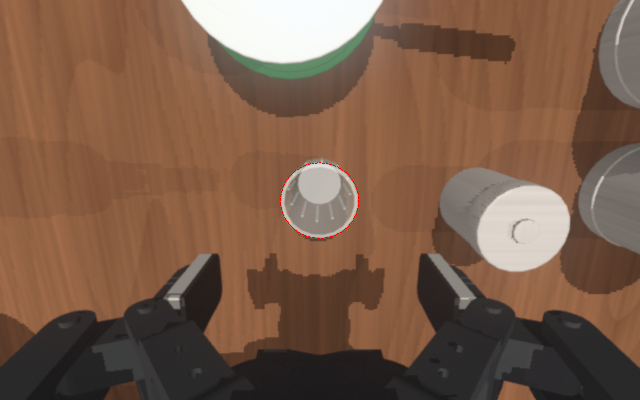

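The glass is centred under the tool (rim at (319,200)), and the canister at (520,225) is clear of the fingers. Descend and grip.

Call:
arm_command(commands=[{"delta_pos": [0,0,0.025],"rotation": [0,0,0],"claw": 1},{"delta_pos": [0,0,0.045],"rotation": [0,0,0],"claw": 1},{"delta_pos": [0,0,0.045],"rotation": [0,0,0],"claw": 1},{"delta_pos": [0,0,0.025],"rotation": [0,0,0],"claw": 1},{"delta_pos": [0,0,0.004],"rotation": [0,0,0],"claw": 1},{"delta_pos": [0,0,0],"rotation": [0,0,0],"claw": 0.4},{"delta_pos": [0,0,0],"rotation": [0,0,0],"claw": 0.3},{"delta_pos": [0,0,0],"rotation": [0,0,0],"claw": 0.3},{"delta_pos": [0,0,0],"rotation": [0,0,0],"claw": 0.3}], newtons=30)

```text
t: 17.92
tool_pos: [596.1, -326.6, 37.4]
tool_rot: [2.223, 2.216, 0.001]
wrist_force: [-1.5, 1.2, 6.1]
finger_gap: 0.679
```

```bash
python3 - <<'E'
from h import *
cam,im=look('w12')
plan(571,-12,200,0)
E
```

```text
from [ 596.1 -326.5   37.4] yaw -0.003 delta tool mm [ 314.2  -25.7 -163.1] rot [ 0.003  0.001 -0.003] rows>= 5.68 0.02
```

View pics/w12.png

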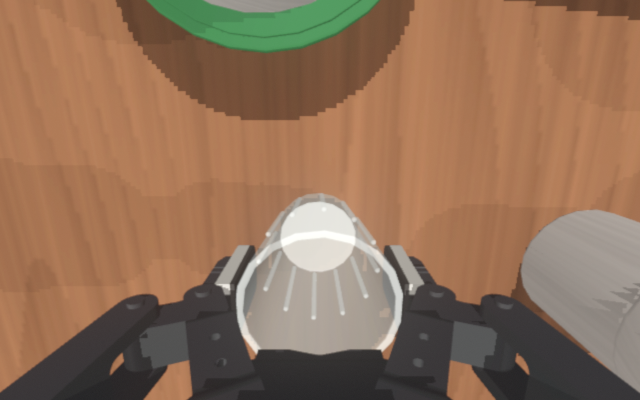

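Call:
arm_command(commands=[{"delta_pos": [0,0,-0.015],"rotation": [0,0,0],"claw": 0.3},{"delta_pos": [0,0,-0.045],"rotation": [0,0,0],"claw": 0.3},{"delta_pos": [0,0,-0.05],"rotation": [0,0,0],"claw": 0.3},{"delta_pos": [0,0,-0.05],"rotation": [0,0,0],"claw": 0.3},{"delta_pos": [0.02,-0.002,0],"rotation": [0,0,0],"claw": 0.3},{"delta_pos": [0.04,-0.0035,0],"rotation": [0,0,0],"claw": 0.3},{"delta_pos": [0.04,-0.0035,0],"rotation": [0,0,0],"claw": 0.3},{"delta_pos": [0.04,-0.0035,0],"rotation": [0,0,0],"claw": 0.3},{"delta_pos": [0.04,-0.0035,0],"rotation": [0,0,0],"claw": 0.3},{"delta_pos": [0.04,-0.0035,0],"rotation": [0,0,0],"claw": 0.3}])

```text
t: 19.23
tool_pos: [575.3, -104.2, 195.1]
tool_rot: [-2.224, -2.218, 0.001]
wrist_force: [0.4, 0.8, -0.6]
finger_gap: 0.682
```

Call:
arm_command(commands=[{"delta_pos": [0.04,-0.003,0],"rotation": [0,0,0],"claw": 0.3},{"delta_pos": [0.035,-0.002,0],"rotation": [0,0,0],"claw": 0.3},{"delta_pos": [0.012,0,0],"rotation": [0,0,0],"claw": 0.3},{"delta_pos": [0,0,0],"rotation": [0,0,0],"claw": 0.3},{"delta_pos": [0,0,0],"rotation": [0,0,0],"claw": 0.3}])

```text
t: 19.85
tool_pos: [571.4, -20.9, 195.0]
tool_rot: [2.227, 2.216, -0.002]
wrist_force: [0.5, -1.0, -0.7]
finger_gap: 0.681
```

```bash
python3 - <<'E'
from h import *
cam,im=look('w13','short_glass','katori')
plan(571,-12,39,0)
s=ctrl.snapshot('side');cv2.imwrite('pics/s13.png',s[:,:,::-1])
E
```

```text
short_glass 0.56 [571.5 -23.7 160. ] [320. 237.]
katori 0.9 [716.3  21.5   3.7] [465. 136.]
from [571.5 -20.6 195.1] yaw -0.005 delta tool mm [  8.7  -0.5 156.1] rot [-0.     0.    -0.005] rows>= 2.5 0.03
```

View pics/w13.png

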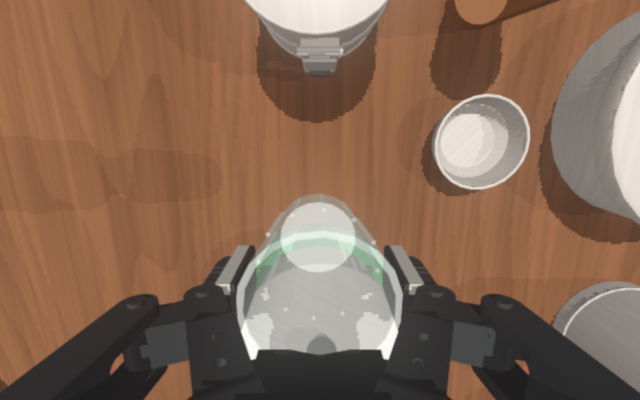

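View pics/s13.png

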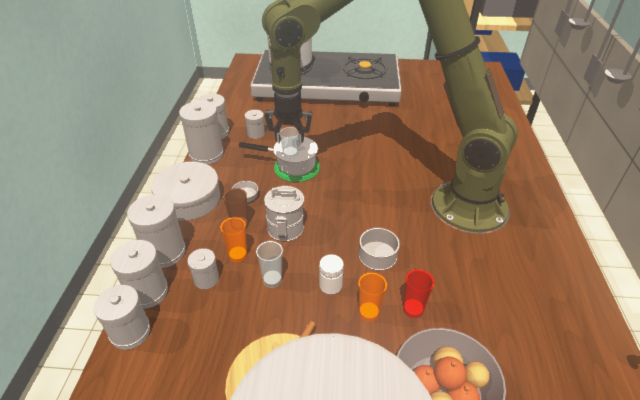

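Call:
arm_command(commands=[{"delta_pos": [0.009,0,0],"rotation": [0,0,0],"claw": 0.3},{"delta_pos": [0,0,0.03],"rotation": [0,0,0],"claw": 0.3},{"delta_pos": [0,0,0.045],"rotation": [0,0,0],"claw": 0.3},{"delta_pos": [0,0,0.045],"rotation": [0,0,0],"claw": 0.3},{"delta_pos": [0,0,0.025],"rotation": [0,0,0],"claw": 0.3},{"delta_pos": [0,0,0.007],"rotation": [0,0,0],"claw": 0.3},{"delta_pos": [0,0,0.003],"rotation": [0,0,0],"claw": 0.3},{"delta_pos": [0,0,0],"rotation": [0,0,0],"claw": 0.3},{"delta_pos": [0,0,0],"rotation": [0,0,0],"claw": 0.3}])

```text
t: 21.18
tool_pos: [572.2, -10.1, 41.3]
tool_rot: [2.224, 2.217, 0.002]
wrist_force: [0.2, -0.4, -1.9]
finger_gap: 0.683
```

```bash
python3 - <<'E'
from h import *
print(ctrl.state()['wrist_force']);plan(571,-12,37.4,0)
E
```

```text
[ 0.22956636 -0.35630678 -1.90361208]
from [572.2 -10.1  41.3] yaw -0.003 delta tool mm [-1.9 -1.2  3.9] rot [ 0.002  0.    -0.003] rows>= 0.07 0.02
```

Call:
arm_command(commands=[{"delta_pos": [-0.002,-0.001,0.002],"rotation": [0,0,0],"claw": 0.3},{"delta_pos": [0,0,0.0015],"rotation": [0,0,0],"claw": 0.3},{"delta_pos": [0,0,0],"rotation": [0,0,0],"claw": 0.3},{"delta_pos": [0,0,0],"rotation": [0,0,0],"claw": 0.3}])

```text
t: 21.68
tool_pos: [570.6, -12.3, 37.5]
tool_rot: [2.225, 2.217, -0.0]
wrist_force: [-1.7, 0.1, 6.6]
finger_gap: 0.679
```

Call:
arm_command(commands=[{"delta_pos": [0,0,0],"rotation": [0,0,0],"claw": 0.75},{"delta_pos": [0,0,0],"rotation": [0,0,0],"claw": 0.9},{"delta_pos": [0,0,0],"rotation": [0,0,0],"claw": 1},{"delta_pos": [0,0,0],"rotation": [0,0,0],"claw": 1},{"delta_pos": [0,0,-0.03],"rotation": [0,0,0],"claw": 1},{"delta_pos": [0,0,-0.05],"rotation": [0,0,0],"claw": 1},{"delta_pos": [0,0,-0.05],"rotation": [0,0,0],"claw": 1},{"delta_pos": [0,0,-0.05],"rotation": [0,0,0],"claw": 1},{"delta_pos": [0,0,0],"rotation": [0,0,0],"claw": 1},{"delta_pos": [0,0,0],"rotation": [0,0,0],"claw": 1}])

```text
t: 22.92
tool_pos: [570.1, -12.4, 216.3]
tool_rot: [-2.225, -2.218, 0.001]
wrist_force: [0.0, -0.8, -0.4]
finger_gap: 1.001
```

```bash
python3 - <<'E'
from h import *
cam,im=look('w14','short_glass','tiffin_lid','pan_lid','tall_glass')
print(fitcircle(im,cam,(571,-12),30,78,8,'f14'))
plan(582,341,230,0)
print(ctrl.state()['qpos'])
t=ctrl.snapshot('top');cv2.imwrite('pics/t14.png',cv2.resize(t[80:260,180:500,::-1],None,fx=2.4,fy=2.4))
E
```

```text
short_glass 0.61 [566.9 -10.6   2.6] [317. 172.]
tiffin_lid 0.57 [719.2  20.7   4.6] [460. 143.]
pan_lid 0.93 [ 573.7 -152.8   68.9] [324. 322.]
tall_glass 0.66 [ 7.101e+02  1.459e+02 -3.000e-01] [463.  13.]
tall_glass 0.43 [ 570.8 -149.    68.1] [321. 319.]
(np.float32(147.86589), np.float64(569.0), np.float64(-12.0))
from [570.  -12.2 215.7] yaw -0.003 delta tool mm [353.2  10.9 -14.3] rot [-0.002 -0.    -0.003] rows>= 5.66 0.02
[ 0.43876316  0.502449   -0.72115757  1.66700509  0.36171415  1.11230307
 -0.38714631]
```

View pics/f14.png

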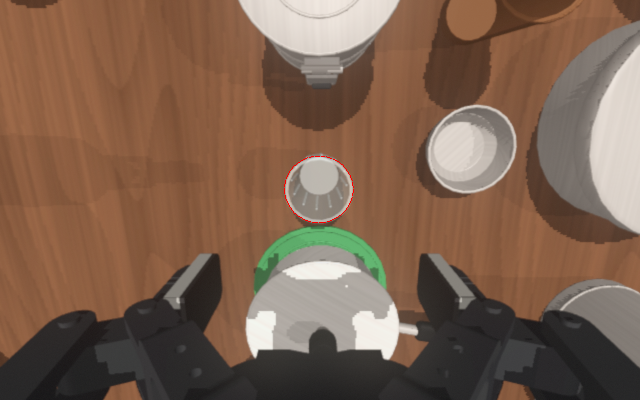

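View pics/t14.png

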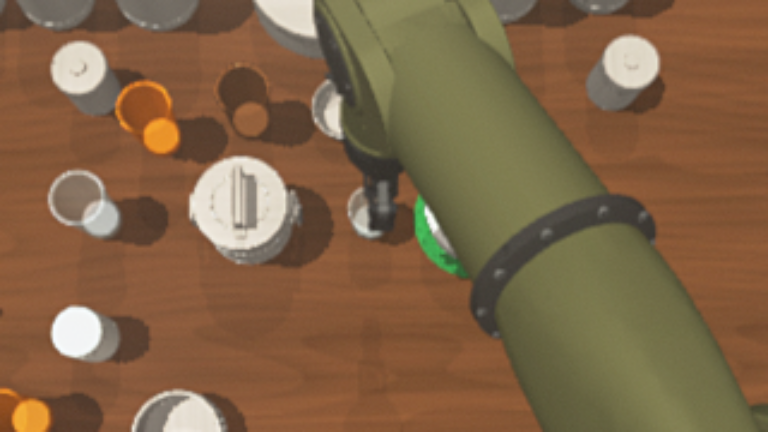

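The short glass stands upright at (319,189). I'll check the gap to the green edge from this picture, whose top is at (320,227).

```bash
python3 - <<'E'
from h import *
from scipy.optimize import least_squares
cam=camT('wrist');im=cv2.imread('pics/w14.png')
hsv=cv2.cvtColor(im,cv2.COLOR_BGR2HSV);m=cv2.inRange(hsv,(50,100,40),(85,255,255))
n,l,s,c=cv2.connectedComponentsWithStats(m);k=1+np.argmax(s[1:,4]);print(s[k])
pts=[]
for u in range(s[k][0]+3,s[k][0]+s[k][2]-3,2):
    v=np.where(l[:,u]==k)[0].min(); pts.append(ray('wrist',(u,v),8,cam)[:2])
p=np.array(pts)
f=least_squares(lambda q:np.hypot(p[:,0]-q[0],p[:,1]-q[1])-80,[571,-152],loss='soft_l1');print(f.x,np.abs(f.fun).mean())
f=least_squares(lambda q:np.hypot(p[:,0]-q[0],p[:,1]-q[1])-q[2],[571,-152,80],loss='soft_l1');print(f.x)
E
```

```text
[ 257  227  128   60 2348]
[ 569.32024906 -150.94467762] 0.4637487177959852
[ 569.36983632 -148.66166097   78.00872394]
```

Call:
arm_command(commands=[{"delta_pos": [0.025,0.001,-0.005],"rotation": [0,0,0],"claw": 1},{"delta_pos": [0.042,0.001,-0.005],"rotation": [0,0,0],"claw": 1},{"delta_pos": [0.042,0.001,-0.004],"rotation": [0,0,0],"claw": 1},{"delta_pos": [0.042,0.001,0],"rotation": [0,0,0],"claw": 1},{"delta_pos": [0.042,0.001,0],"rotation": [0,0,0],"claw": 1},{"delta_pos": [0.042,0.001,0],"rotation": [0,0,0],"claw": 1},{"delta_pos": [0.042,0.001,0],"rotation": [0,0,0],"claw": 1},{"delta_pos": [0.042,0.002,0],"rotation": [0,0,0],"claw": 1},{"delta_pos": [0.034,0.002,0],"rotation": [0,0,-0.17],"claw": 1}])

```text
t: 24.35
tool_pos: [582.0, 343.0, 230.3]
tool_rot: [-2.023, -2.403, 0.001]
wrist_force: [1.3, 0.8, 0.5]
finger_gap: 1.002
```

Call:
arm_command(commands=[{"delta_pos": [0,0,0],"rotation": [0,0,-0.175],"claw": 1},{"delta_pos": [0,0,0],"rotation": [0,0,-0.175],"claw": 1},{"delta_pos": [0,0,0],"rotation": [0,0,-0.175],"claw": 1},{"delta_pos": [0,0,0],"rotation": [0,0,-0.175],"claw": 1},{"delta_pos": [0,0,0],"rotation": [0,0,-0.175],"claw": 1},{"delta_pos": [0,0,0],"rotation": [0,0,-0.175],"claw": 1},{"delta_pos": [0,0,0],"rotation": [0,0,-0.175],"claw": 1},{"delta_pos": [0,0,0],"rotation": [0,0,-0.175],"claw": 1},{"delta_pos": [0,0,0],"rotation": [0,0,0],"claw": 1},{"delta_pos": [0,0,0],"rotation": [0,0,0],"claw": 1}])

```text
t: 25.6
tool_pos: [582.5, 340.9, 230.4]
tool_rot: [-0.012, -3.141, 0.0]
wrist_force: [0.9, -0.4, -0.4]
finger_gap: 1.003
```

```bash
python3 - <<'E'
from h import *
cam,im=look('w15','tall_glass','jar')
print(fitcircle(im,cam,(582,341),33,120,10,'f15'),fitcircle(im,cam,(582,341),26,0,10,))
plan(582,341,220,np.pi/2)
print(ctrl.state()['qpos'])
E
```

```text
tall_glass 0.85 [ 6.929e+02  2.623e+02 -6.000e-01] [256. 261.]
tall_glass 0.8 [581.6 345.1  -3.3] [323. 171.]
tall_glass 0.65 [710.7 142.9   3.6] [160. 276.]
jar 0.71 [423.  351.1   4.7] [328.  16.]
jar 0.35 [582.9 350.6  -1.6] [328. 172.]
(np.float32(128.94888), np.float64(582.0), np.float64(344.0)) (np.float32(111.2865), np.float64(582.0), np.float64(343.0))
from [582.5 340.9 230.8] yaw 1.565 delta tool mm [ 0.5  0.1 10.8] rot [-0.     0.    -0.006] rows>= 0.17 0.03
[-0.045473    0.76394095 -1.08030625  1.34627472  0.66618768  1.41331558
  0.46297495]
```

View pics/f15.png

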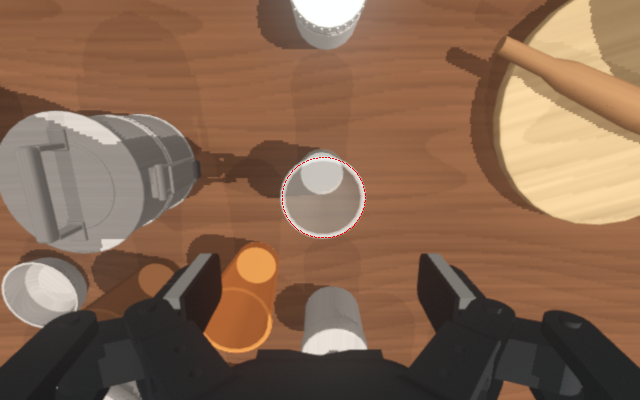

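The clear tall glass sits at (323,197), with an orange look-alike at (250,290) and a canister at (335,320). Both are outside the finger paths.

Call:
arm_command(commands=[{"delta_pos": [0,0.003,0.02],"rotation": [0,0,0],"claw": 1},{"delta_pos": [0,0,0.045],"rotation": [0,0,0],"claw": 1},{"delta_pos": [0,0,0.05],"rotation": [0,0,0],"claw": 1},{"delta_pos": [0,0,0.035],"rotation": [0,0,0],"claw": 1},{"delta_pos": [0,0,0.012],"rotation": [0,0,0],"claw": 1},{"delta_pos": [0,0,0],"rotation": [0,0,0],"claw": 0.5},{"delta_pos": [0,0,0],"rotation": [0,0,0],"claw": 0.3},{"delta_pos": [0,0,0],"rotation": [0,0,0],"claw": 0.3},{"delta_pos": [0,0,0],"rotation": [0,0,0],"claw": 0.3}], newtons=35)

```text
t: 26.88
tool_pos: [582.9, 344.0, 69.6]
tool_rot: [0.006, 3.141, 0.001]
wrist_force: [0.8, -0.3, 1.0]
finger_gap: 0.742
```

```bash
python3 - <<'E'
from h import *
cam,im=look('w16')
plan(426.5,-151,250,np.pi/2)
E
```

```text
from [582.9 344.   69.6] yaw 1.567 delta tool mm [ 154.2 -495.6 -180.8] rot [ 0.001  0.001 -0.004] rows>= 8.79 0.02
```

View pics/w16.png

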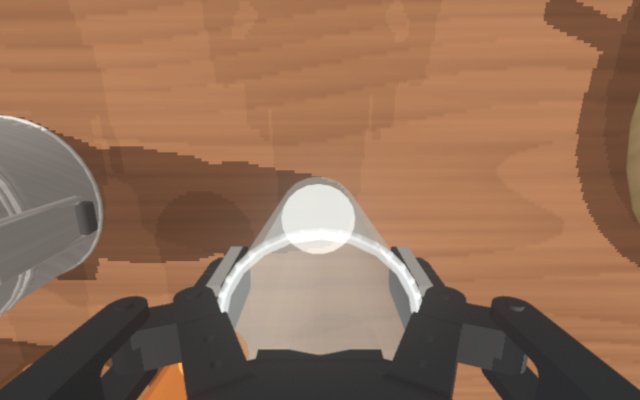

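Call:
arm_command(commands=[{"delta_pos": [0,0,-0.015],"rotation": [0,0,0],"claw": 0.3},{"delta_pos": [0,0,-0.04],"rotation": [0,0,0],"claw": 0.3},{"delta_pos": [0,0,-0.05],"rotation": [0,0,0],"claw": 0.3},{"delta_pos": [0,0,-0.05],"rotation": [0,0,0],"claw": 0.3},{"delta_pos": [0.01,0,-0.035],"rotation": [0,0,0],"claw": 0.3},{"delta_pos": [0.02,-0.02,0],"rotation": [0,0,0],"claw": 0.3},{"delta_pos": [0.03,-0.03,0],"rotation": [0,0,0],"claw": 0.3},{"delta_pos": [0.025,-0.035,0],"rotation": [0,0,0],"claw": 0.3},{"delta_pos": [0.02,-0.04,0],"rotation": [0,0,0],"claw": 0.3},{"delta_pos": [0.015,-0.04,0],"rotation": [0,0,0],"claw": 0.3}])

```text
t: 28.18
tool_pos: [460.8, 178.5, 259.7]
tool_rot: [0.004, 3.141, -0.001]
wrist_force: [0.3, -0.2, -2.3]
finger_gap: 0.745
```

Call:
arm_command(commands=[{"delta_pos": [0.01,-0.04,0],"rotation": [0,0,0],"claw": 0.3},{"delta_pos": [0.01,-0.04,0],"rotation": [0,0,0],"claw": 0.3},{"delta_pos": [0.01,-0.04,0],"rotation": [0,0,0],"claw": 0.3},{"delta_pos": [0.004,-0.04,0],"rotation": [0,0,0],"claw": 0.3},{"delta_pos": [0,-0.04,0],"rotation": [0,0,0],"claw": 0.3},{"delta_pos": [0,-0.04,0],"rotation": [0,0,0],"claw": 0.3},{"delta_pos": [0,-0.04,0],"rotation": [0,0,0],"claw": 0.3},{"delta_pos": [0,-0.035,0],"rotation": [0,0,0],"claw": 0.3},{"delta_pos": [0,0,0],"rotation": [0,0,0],"claw": 0.3},{"delta_pos": [0,0,0],"rotation": [0,0,0],"claw": 0.3}])

```text
t: 29.42
tool_pos: [426.8, -134.7, 259.4]
tool_rot: [0.005, 3.141, -0.0]
wrist_force: [0.3, 0.3, -0.4]
finger_gap: 0.74
```

```bash
python3 - <<'E'
from h import *
plan(426.5,-151,70,np.pi/2)
cam,im=look('w17')
E
```

```text
from [ 426.8 -134.7  259.4] yaw 1.568 delta tool mm [  0.3 -16.3 189.4] rot [-0.     0.001 -0.003] rows>= 3.04 0.02
```

View pics/w17.png

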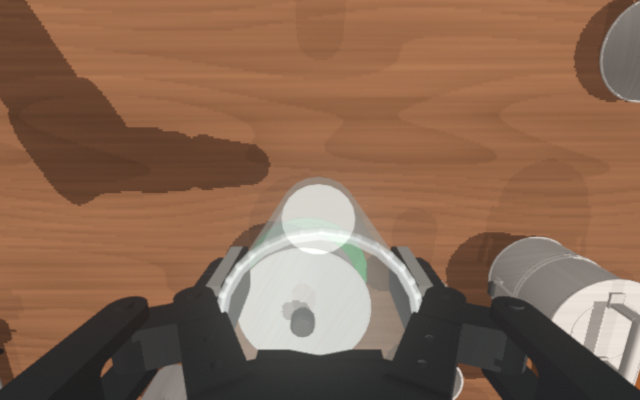

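Call:
arm_command(commands=[{"delta_pos": [0,-0.0165,0],"rotation": [0,0,0],"claw": 0.3},{"delta_pos": [0,0,0.03],"rotation": [0,0,0],"claw": 0.3},{"delta_pos": [0,0,0.045],"rotation": [0,0,0],"claw": 0.3},{"delta_pos": [0,0,0.045],"rotation": [0,0,0],"claw": 0.3},{"delta_pos": [0,0,0.04],"rotation": [0,0,0],"claw": 0.3},{"delta_pos": [0,0,0.02],"rotation": [0,0,0],"claw": 0.3},{"delta_pos": [0,0,0.006],"rotation": [0,0,0],"claw": 0.3},{"delta_pos": [0,0,0],"rotation": [0,0,0],"claw": 0.3},{"delta_pos": [0,0,0],"rotation": [0,0,0],"claw": 0.3}])

```text
t: 30.6
tool_pos: [427.4, -152.2, 73.6]
tool_rot: [0.006, 3.14, -0.001]
wrist_force: [-0.3, -0.2, -1.8]
finger_gap: 0.743
```

Call:
arm_command(commands=[{"delta_pos": [0.001,0.001,0.002],"rotation": [0,0,0],"claw": 0.3},{"delta_pos": [0,0,0.0015],"rotation": [0,0,0],"claw": 0.3},{"delta_pos": [0,0,0.0005],"rotation": [0,0,0],"claw": 0.3},{"delta_pos": [0,0,0],"rotation": [0,0,0],"claw": 0.3},{"delta_pos": [0,0,0],"rotation": [0,0,0],"claw": 0.3}])

```text
t: 31.22
tool_pos: [426.3, -151.2, 69.5]
tool_rot: [0.006, 3.14, -0.001]
wrist_force: [-1.2, -0.7, 7.1]
finger_gap: 0.744
```

Contact at the same height it was gripped at. Release and rise.

Call:
arm_command(commands=[{"delta_pos": [0,0,0],"rotation": [0,0,0],"claw": 0.8},{"delta_pos": [0,0,0],"rotation": [0,0,0],"claw": 0.9},{"delta_pos": [0,0,0],"rotation": [0,0,0],"claw": 1},{"delta_pos": [0,0,0],"rotation": [0,0,0],"claw": 1},{"delta_pos": [0,0,-0.03],"rotation": [0,0,0],"claw": 1},{"delta_pos": [0,0,-0.05],"rotation": [0,0,0],"claw": 1},{"delta_pos": [0,0,-0.05],"rotation": [0,0,0],"claw": 1},{"delta_pos": [0,0,-0.04],"rotation": [0,0,0],"claw": 1},{"delta_pos": [0,0,0],"rotation": [0,0,0],"claw": 1},{"delta_pos": [0,0,0],"rotation": [0,0,0],"claw": 1}])

```text
t: 32.48
tool_pos: [425.1, -151.4, 238.1]
tool_rot: [-0.007, -3.141, 0.001]
wrist_force: [-0.7, 0.2, -1.5]
finger_gap: 1.0
```

```bash
python3 - <<'E'
from h import *
cam,im=look('w18','tall_glass','pan_lid','trivet')
print(fitcircle(im,cam,(426.5,-151),33,120,8,'f18'),fitcircle(im,cam,(426.5,-151),26,0,8))
plan(422,350,230,np.pi/2)
E
```

```text
tall_glass 0.67 [711.4 142.4   1.8] [531. 374.]
pan_lid 0.65 [ 572.1 -150.2   66.4] [321. 315.]
trivet 0.48 [ 425.3 -151.2    0.6] [319. 171.]
(np.float32(131.19743), np.float64(424.5), np.float64(-152.0)) (np.float32(110.81345), np.float64(425.5), np.float64(-152.0))
from [ 425.2 -151.   237.8] yaw 1.567 delta tool mm [  4.8 501.    8.2] rot [ 0.001 -0.002 -0.003] rows>= 8.02 0.02
```

View pics/f18.png

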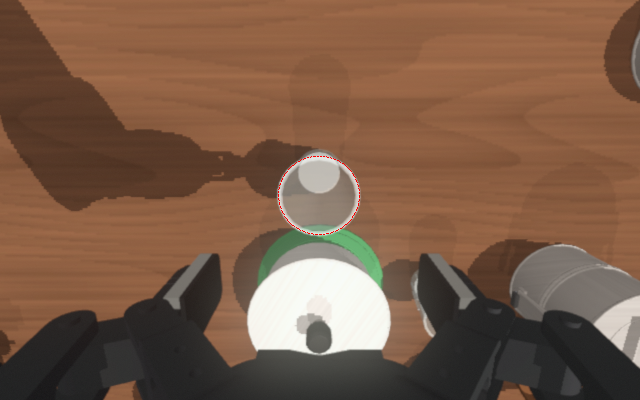

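The tall glass stands at (319,195), centred on the green mat below it. On to the jar.

Call:
arm_command(commands=[{"delta_pos": [0,0.02,0],"rotation": [0,0,0],"claw": 1},{"delta_pos": [0,0.04,0],"rotation": [0,0,0],"claw": 1},{"delta_pos": [0,0.04,0],"rotation": [0,0,0],"claw": 1},{"delta_pos": [0,0.04,0],"rotation": [0,0,0],"claw": 1},{"delta_pos": [0,0.04,0],"rotation": [0,0,0],"claw": 1},{"delta_pos": [0,0.04,0],"rotation": [0,0,0],"claw": 1},{"delta_pos": [0,0.04,0],"rotation": [0,0,0],"claw": 1},{"delta_pos": [0,0.04,0],"rotation": [0,0,0],"claw": 1},{"delta_pos": [0,0.04,0],"rotation": [0,0,0],"claw": 1},{"delta_pos": [0,0.04,0],"rotation": [0,0,0],"claw": 1}])

```text
t: 33.92
tool_pos: [425.9, 231.4, 238.7]
tool_rot: [-0.004, -3.141, -0.0]
wrist_force: [0.1, -0.4, -0.4]
finger_gap: 1.002
```

Call:
arm_command(commands=[{"delta_pos": [0,0.04,0],"rotation": [0,0,0],"claw": 1},{"delta_pos": [0,0.04,0],"rotation": [0,0,0],"claw": 1},{"delta_pos": [0.004,0.03,0.02],"rotation": [0,0,0],"claw": 1},{"delta_pos": [0,0.015,0.02],"rotation": [0,0,0],"claw": 1},{"delta_pos": [0,0,0],"rotation": [0,0,0],"claw": 1},{"delta_pos": [0,0,0],"rotation": [0,0,0],"claw": 1}])

```text
t: 34.67
tool_pos: [423.1, 354.1, 199.2]
tool_rot: [-0.005, -3.141, -0.0]
wrist_force: [0.0, -0.2, 0.4]
finger_gap: 0.998
```

```bash
python3 - <<'E'
from h import *
cam,im=look('w19','jar')
print(fitcircle(im,cam,(422,350),30,92,10,'f19'))
plan(422,350,50,np.pi/2)
E
```

```text
jar 0.67 [421.4 350.5  -0.6] [316. 176.]
(np.float32(148.45462), np.float64(423.0), np.float64(349.0))
from [423.8 353.7 199.6] yaw 1.566 delta tool mm [  1.9  -3.7 149.6] rot [ 0.     0.001 -0.005] rows>= 2.39 0.03
```

View pics/f19.png

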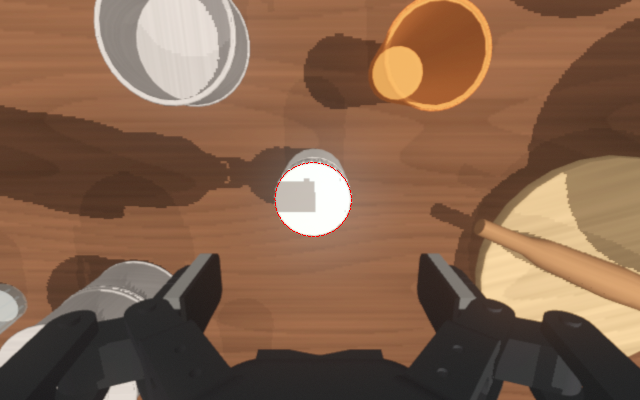

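The white jar's lid is at (313,199). The jar is at (423,349), with nothing inside the finger path.

Call:
arm_command(commands=[{"delta_pos": [0.0005,-0.0045,0.02],"rotation": [0,0,0],"claw": 1},{"delta_pos": [0,0,0.045],"rotation": [0,0,0],"claw": 1},{"delta_pos": [0,0,0.05],"rotation": [0,0,0],"claw": 1},{"delta_pos": [0,0,0.035],"rotation": [0,0,0],"claw": 1},{"delta_pos": [0,0,0.012],"rotation": [0,0,0],"claw": 1},{"delta_pos": [0,0,0],"rotation": [0,0,0],"claw": 0.5},{"delta_pos": [0,0,0],"rotation": [0,0,0],"claw": 0.3},{"delta_pos": [0,0,0],"rotation": [0,0,0],"claw": 0.3},{"delta_pos": [0,0,0],"rotation": [0,0,0],"claw": 0.3}], newtons=35)

```text
t: 35.9
tool_pos: [423.8, 350.2, 38.4]
tool_rot: [0.006, 3.139, 0.002]
wrist_force: [-0.0, -0.6, 7.6]
finger_gap: 0.712
```

```bash
python3 - <<'E'
from h import *
plan(455.5,147,180,np.pi/2)
E
```

```text
from [423.8 350.2  38.4] yaw 1.567 delta tool mm [ -32.8 -202.8 -141.8] rot [ 0.002  0.002 -0.004] rows>= 3.99 0.03
```

Call:
arm_command(commands=[{"delta_pos": [0,0,-0.015],"rotation": [0,0,0],"claw": 0.3},{"delta_pos": [0,0,-0.04],"rotation": [0,0,0],"claw": 0.3},{"delta_pos": [0,0,-0.05],"rotation": [0,0,0],"claw": 0.3},{"delta_pos": [-0.003,-0.02,0],"rotation": [0,0,0],"claw": 0.3},{"delta_pos": [-0.006,-0.037,0],"rotation": [0,0,0],"claw": 0.3},{"delta_pos": [-0.006,-0.037,0],"rotation": [0,0,0],"claw": 0.3},{"delta_pos": [-0.006,-0.037,0],"rotation": [0,0,0],"claw": 0.3},{"delta_pos": [-0.006,-0.037,0],"rotation": [0,0,0],"claw": 0.3},{"delta_pos": [-0.006,-0.035,0],"rotation": [0,0,0],"claw": 0.3},{"delta_pos": [0,0,0],"rotation": [0,0,0],"claw": 0.3}])

```text
t: 37.15
tool_pos: [455.8, 143.2, 142.2]
tool_rot: [-0.013, -3.141, 0.003]
wrist_force: [1.4, 0.9, -1.0]
finger_gap: 0.713
```

```bash
python3 - <<'E'
from h import *
look('w20','tiffin_lid');plan(455.5,147,39,np.pi/2)
E
```

```text
from [455.5 146.5 142.6] yaw 1.566 delta tool mm [  0.    0.4 103.6] rot [ 0.001  0.001 -0.005] rows>= 1.66 0.03
```

View pics/w20.png

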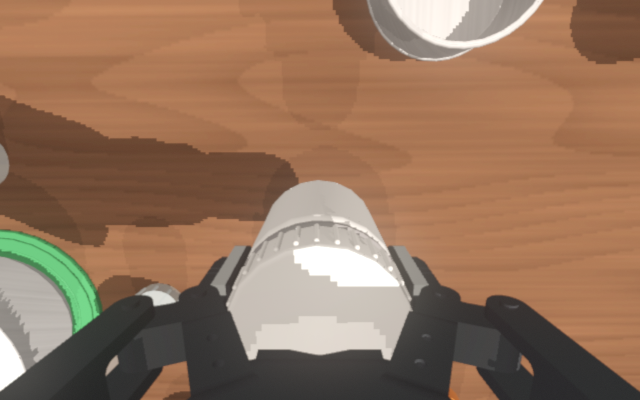

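Call:
arm_command(commands=[{"delta_pos": [0,0,0.02],"rotation": [0,0,0],"claw": 0.3},{"delta_pos": [0,0,0.035],"rotation": [0,0,0],"claw": 0.3},{"delta_pos": [0,0,0.03],"rotation": [0,0,0],"claw": 0.3},{"delta_pos": [0,0,0.012],"rotation": [0,0,0],"claw": 0.3},{"delta_pos": [0,0,0.003],"rotation": [0,0,0],"claw": 0.3},{"delta_pos": [0,0,0],"rotation": [0,0,0],"claw": 0.3},{"delta_pos": [0,0,0],"rotation": [0,0,0],"claw": 0.3}])

```text
t: 38.12
tool_pos: [455.9, 146.6, 42.6]
tool_rot: [0.006, 3.14, 0.001]
wrist_force: [0.1, -0.3, -0.9]
finger_gap: 0.71
```

Call:
arm_command(commands=[{"delta_pos": [0,0,0.002],"rotation": [0,0,0],"claw": 0.3},{"delta_pos": [0,0,0.0015],"rotation": [0,0,0],"claw": 0.3},{"delta_pos": [0,0,0.0005],"rotation": [0,0,0],"claw": 0.3},{"delta_pos": [0,0,0],"rotation": [0,0,0],"claw": 0.3},{"delta_pos": [0,0,0],"rotation": [0,0,0],"claw": 0.3}])

```text
t: 38.75
tool_pos: [455.5, 146.2, 38.4]
tool_rot: [0.006, 3.141, -0.001]
wrist_force: [-1.4, -2.7, 8.6]
finger_gap: 0.706
```

Call:
arm_command(commands=[{"delta_pos": [0,0,0],"rotation": [0,0,0],"claw": 0.78},{"delta_pos": [0,0,0],"rotation": [0,0,0],"claw": 0.9},{"delta_pos": [0,0,0],"rotation": [0,0,0],"claw": 1},{"delta_pos": [0,0,0],"rotation": [0,0,0],"claw": 1},{"delta_pos": [0,0,-0.03],"rotation": [0,0,0],"claw": 1},{"delta_pos": [0,0,-0.05],"rotation": [0,0,0],"claw": 1},{"delta_pos": [0,0,-0.05],"rotation": [0,0,0],"claw": 1},{"delta_pos": [0,0,-0.05],"rotation": [0,0,0],"claw": 1},{"delta_pos": [0,0,0],"rotation": [0,0,0],"claw": 1},{"delta_pos": [0,0,0],"rotation": [0,0,0],"claw": 1}])

```text
t: 40.0
tool_pos: [455.1, 145.7, 217.3]
tool_rot: [-0.007, -3.141, 0.001]
wrist_force: [-0.6, 0.2, -0.2]
finger_gap: 1.0
```

```bash
python3 - <<'E'
from h import *
cam,im=look('w21','jar','tiffin_lid')
print('jar',fitcircle(im,cam,(455,147),30,92,8,'f21'))
print('tlid',fitcircle(im,cam,(571,147),56,124,8))
s=ctrl.snapshot('side');cv2.imwrite('pics/s21.png',cv2.resize(s[90:300,180:440,::-1],None,fx=3,fy=2.8,interpolation=cv2.INTER_CUBIC))
cs=camT('side')
for t in "trivet pan tiffin pan_lid tiffin_lid short_glass tall_glass jar spare_tier katori".split(): print(t,places('side',t,cs))
print('side fits jar',fitcircle(s,cs,(455,147),30,92,8),'tall',fitcircle(s,cs,(425,-152),33,120,8),'trivet',fitcircle(s,cs,(570,-151),80,8,6),'short',fitcircle(s,cs,(569,-12),30,78,8),'tiffinlid',fitcircle(s,cs,(571,147),56,124,8),'panlid',fitcircle(s,cs,(571,-152),74,83,8))
E
```

```text
jar 0.81 [455.2 148.2   3.7] [322. 175.]
tiffin_lid 0.7 [568.3 152.9 111. ] [328. 325.]
jar (np.float32(148.62807), np.float64(455.0), np.float64(146.0))
tlid (np.float32(86.21555), np.float64(568.0), np.float64(147.0))
trivet [(0.82, array([ 569.7, -151.2,   -0. ]))]
pan [(0.57, array([ 572.1, -153.1,    6.1]))]
tiffin [(0.93, array([568.8, 149.5,  -2.7]))]
pan_lid [(0.75, array([ 571.1, -159.2,   68.9]))]
tiffin_lid [(0.67, array([570.9, 145.9, 110.5]))]
short_glass [(0.56, array([566.5,  -7.1,  -4.2])), (0.38, array([566.8, 148.3, 108.8]))]
tall_glass [(0.78, array([ 418.3, -154.2,    2.1])), (0.71, array([7.084e+02, 1.454e+02, 1.000e-01])), (0.66, array([319.6, 427.5,  -0. ])), (0.56, array([690.6, 262. ,  -1.4]))]
jar [(0.74, array([453.7, 144.5,  -2.6])), (0.71, array([ 569.5, -155.9,   68.4]))]
spare_tier [(0.55, array([296.4, 235.3,  -1.7])), (0.28, array([456.5, 141.3,   2.2]))]
katori [(0.83, array([716.8,  12.7,  -2. ])), (0.26, array([ 422.6, -149.7,    1.1]))]
side fits jar (np.float32(148.3508), np.float64(454.0), np.float64(148.0)) tall (np.float32(85.54531), np.float64(417.0), np.float64(-148.0)) trivet (np.float32(64.12359), np.float64(571.0), np.float64(-149.0)) short (np.float32(60.15159), np.float64(567.0), np.float64(-4.0)) tiffinlid (np.float32(146.45781), np.float64(569.0), np.float64(148.0)) panlid (np.float32(149.99837), np.float64(571.0), np.float64(-151.0))
```

View pics/f21.png

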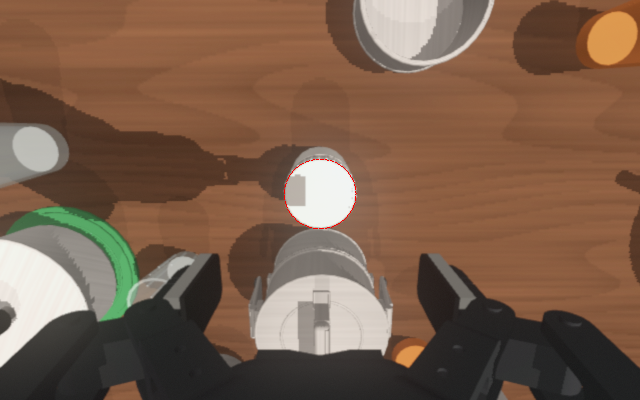

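View pics/s21.png

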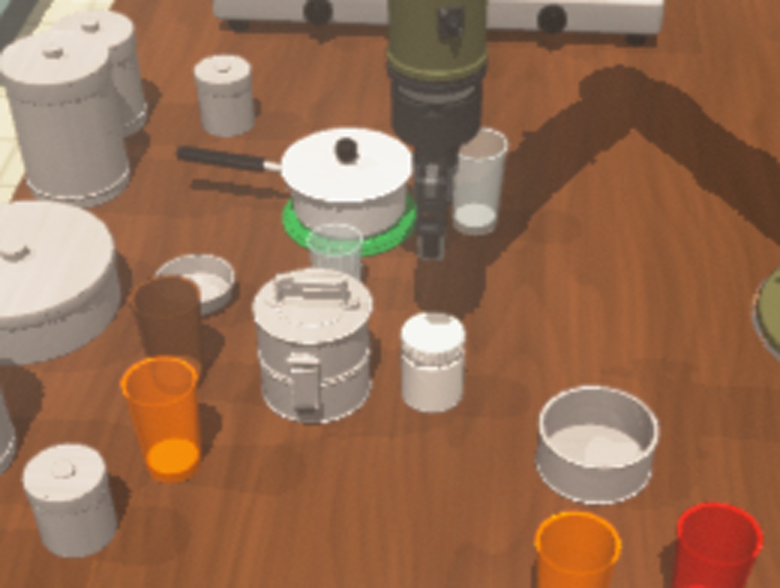

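Everything stands upright. The arm hides part of the side view, so I'll move it aside for a last check.

Call:
arm_command(commands=[{"delta_pos": [0,0.02,-0.04],"rotation": [0,0,0],"claw": 1},{"delta_pos": [0,0.04,-0.02],"rotation": [0,0,0],"claw": 1},{"delta_pos": [0,0.04,0],"rotation": [0,0,0],"claw": 1},{"delta_pos": [0,0.04,0],"rotation": [0,0,0],"claw": 1},{"delta_pos": [0,0.04,0],"rotation": [0,0,0],"claw": 1},{"delta_pos": [0,0.04,0],"rotation": [0,0,0],"claw": 1},{"delta_pos": [0,0.04,0],"rotation": [0,0,0],"claw": 1},{"delta_pos": [0,0.04,0],"rotation": [0,0,0],"claw": 1},{"delta_pos": [0,0,0],"rotation": [0,0,0],"claw": 1},{"delta_pos": [0,0,0],"rotation": [0,0,0],"claw": 1}])

```text
t: 41.95
tool_pos: [456.5, 445.9, 277.5]
tool_rot: [-0.006, -3.141, 0.001]
wrist_force: [0.3, -0.3, -0.2]
finger_gap: 0.999
```

```bash
python3 - <<'E'
from h import *
F=dict(jar=((455,147),30,92),tall=((425,-152),33,120),tallfoot=((425,-152),26,0),trivet=((570,-151),80,8),short=((569,-12),30,78),tlid=((571,147),56,124),plid=((571,-152),74,83),tier=((296,235),54,58),kat=((717,16),43,36))
for n in('side','top'):
    s=ctrl.snapshot(n);cs=camT(n);cv2.imwrite(f'pics/{n}22.png',s[:,:,::-1])
    for k,(c,r,z) in F.items(): print(n,k,[round(float(v),1) for v in fitcircle(s,cs,c,r,z,9)],end=' ')
    print()
    for t in "trivet pan tiffin short_glass tall_glass jar spare_tier katori".split(): print(t,places(n,t,cs))
E
```

```text
side jar [74.7, 452.0, 156.0] side tall [84.5, 420.0, -154.0] side tallfoot [106.6, 421.0, -161.0] side trivet [47.3, 568.0, -147.0] side short [73.4, 572.0, -8.0] side tlid [124.3, 572.0, 149.0] side plid [77.9, 577.0, -151.0] side tier [125.0, 294.0, 232.0] side kat [110.6, 717.0, 15.0] 
trivet []
pan [(0.74, array([ 572.3, -152.3,    4. ]))]
tiffin [(0.65, array([568.4, 148.9,  -1.7]))]
short_glass [(0.58, array([570.1, -10.3,  -2.5]))]
tall_glass [(0.91, array([319.6, 427.9,   5.2])), (0.86, array([ 423.2, -151.5,   -0.8])), (0.7, array([205.4, 408.2,   1.2])), (0.63, array([710.5, 144.2,   2.7])), (0.56, array([693.2, 266.1,  -3.7]))]
jar [(0.67, array([456.5, 146.1,  -3.9]))]
spare_tier [(0.71, array([295.3, 232.3,   0.8])), (0.34, array([ 421.8, -154.5,   -0.5]))]
katori [(0.6, array([717.3,  11. ,  -3.7]))]
top jar [3.7, 458.0, 138.0] top tall [128.1, 421.0, -146.0] top tallfoot [143.4, 425.0, -152.0] top trivet [67.8, 571.0, -151.0] top short [133.9, 570.0, -12.0] top tlid [114.1, 574.0, 148.0] top plid [149.8, 573.0, -152.0] top tier [40.4, 305.0, 236.0] top kat [140.6, 721.0, 19.0] 
trivet []
pan [(0.16, array([ 572.9, -154.3,   68.8]))]
tiffin []
short_glass [(0.7, array([568. , -15.7,   1.3]))]
tall_glass [(0.88, array([ 428.6, -155.5,   -0.5])), (0.84, array([ 7.203e+02,  1.431e+02, -6.000e-01])), (0.78, array([320.5, 428. ,  -1.7])), (0.69, array([206.6, 408.9,  -3.2])), (0.61, array([692.6, 266. ,   2.2]))]
jar []
spare_tier []
katori [(0.73, array([ 7.214e+02,  1.540e+01, -5.000e-01])), (0.58, array([571. , 152. , 115.5])), (0.28, array([ 572.6, -155.2,   70.1]))]
```

View pics/side22.png

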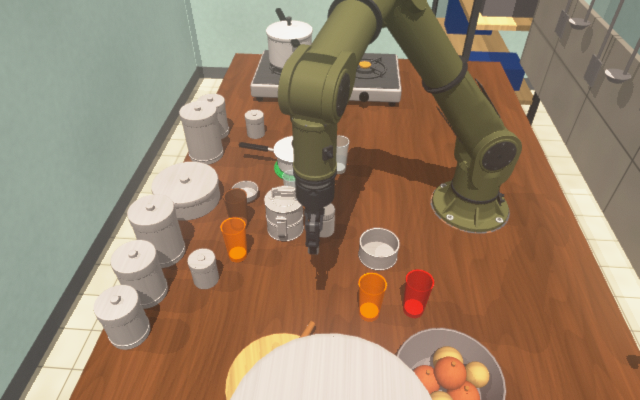

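View pics/top22.png

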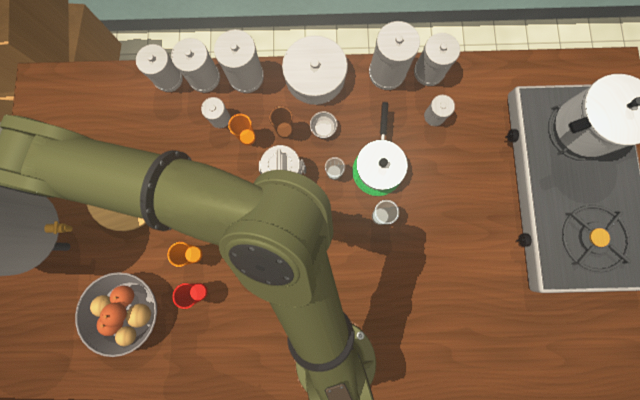

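The top and side pictures show all pieces upright in place. In the top view the short glass is at (334,168), the tall glass at (385,212) and the pan lid at (382,163). I'm handing the job in.

```bash
python3 - <<'E'
from h import *
print(ctrl.finish_job(), ctrl.state()['t'])
E
```

```text
the job is handed in; nothing more can be done
the job is handed in; nothing more can be done
```

I handed the job in at about 43 s of the 144 s allowed, with the arm clear of everything. The two lids, the short glass, the tall glass and the jar went on in the order asked.

| Item | Last measured position (x, y in mm) | Target or reference |
|---|---|---|
| Tiffin lid | about (570, 147), met the rim at the calculated seated height | tiffin at about (571, 147) |
| Pan lid | about (572, −153), met the rim at the calculated seated height | trivet at about (569.5, −151) |
| Short glass | about (569, −12) | 139 mm from trivet centre, target 140 mm |
| Tall glass | about (425, −152) | gap to trivet about 31 mm |
| Jar | about (455, 146) | gap to tiffin about 30 mm |

- **Level and upright:** both lids look level, and the glasses and jar look upright.
- **Left alone:** the spare tier, katori, pan and tiffin read within a few mm of where they started, which is the measuring error. Nothing was knocked over.
- **Checks that disagreed:** some side and top camera fits were off by up to about 10 mm where the arm hid an item. The arm hid the jar, the spare tier and the trivet from some of the final views. For the jar and the tall glass I relied on the unobstructed wrist view taken right after placing each one.

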